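# Fit cup heads, load sample jars and log them at a lab mixer

## Robot

A 6-joint arm with a two-finger parallel gripper is mounted at the origin on the work surface. World frame = base frame: x ahead of the robot, y to its left, z up, the work surface at z = 0. Lengths are in m, angles in degrees, forces in N, time in s.
With the tool pointing down it reaches from about 0.375 to 0.9 m from the base axis. Payload 3.1 kg.
Tool frame: the origin (TCP) lies at the very end of the fingers, on their centre line; the grasp point (between the pads) lies 19 mm behind it; z points along the fingers, y is the line along which they close (so a half turn about z gives the same grasp; the last joint's range is limited). The gripper opens to 85 mm and grips with 20 to 120 N. Pads are 22 mm wide; open, the fingers measure 114 mm over their backs; the gripper's body (76 mm by 85 mm) begins 54 mm behind the grasp point. The pads swing forward as they close: fully open they stand 13 mm farther back than shut.
Start: joints at [-10.227, 30.224, 82.088, -0, 67.689, -10.227], TCP at [0.625, 0, 0.231] pointing down, gripper open.
Joint ranges: [-176.69, 176.69], [-43.24, 126.21], [12.49, 139.97], [-82, 262], [0, 151.66], [-163.58, 163.58]. Speed limits (degrees/s): [159.86, 159.86, 180, 180, 180, 180].

## Interface

Orientations are given as a 3x3 rotation matrix whose columns are the frame's x, y, z axes.
In Python, from station import env gives the robot as it stands. The module is installed in compiled form; this text tells all that it offers.
- The arm moves only by the tool send_rows, never from a script. Its argument "targets" is a list of rows, each a list of 6 numbers: the shift along the tool's x, y, z in units of 600 mm (1.0 is 600 mm), then the turn, a rotation vector about the tool's x, y, z in units of 90 degrees (1.0 is 90 degrees). A call has 1 to 5 rows; each row shifts and turns the commanded pose from where the row before left it, along the tool's axes as they then stand; what a row does not reach is not made up. A row lasts 1/12 s, in which the tool goes at most 41.7 mm and 7.16 degrees, less where a joint would pass 70% of its speed; a pose out of reach is approached as far as the arm can. A call with a number of a shift or a turn outside -1 to 1 is refused whole. A call with a gripper value outside its range is refused whole. "gripper" is the opening, from -1 (shut) to 1 (fully open), set as the call begins (left out, the last holds). The fingers move at their own pace and stop on an object; the grip force is fixed at half the most. Time passes only in rows, so rows that do not move let the fingers close. It gives the time, the measured TCP pose, the force, the opening and the grip force at its end, in the units of the state.
- env.read_state(): the state, without advancing time (a new reading comes with each control period).
- env.camera(name): name is "scene" or "side" or "wrist"; returns (picture, depth): 420x560x3 uint8, blue, green, red; 420x560 float32, m along the optical axis (not along the pixel's ray), 0 where there is no reading.
- env.calibration(name): a dict with "fx", "fy", "cx", "cy" (pixels), "k1" (the pictures are not rectified: a ray, as slopes to the right and down, at radius r is drawn at 1 + k1 r^2 times it, then the intrinsics apply), "cam_to_world" (4x4, takes a point from camera to world coordinates). Camera axes: x right, y down, z forward; pixel columns grow to the right and rows downward; lengths in m; the calibration is good to about 2 mm. A picture is of the moment at which its call begins: read the wrist's pose just before it. calibration takes no time and is no camera call; for the wrist camera it gives the pose at the moment of the call.
- env.finish_job(): hands the job in; it is judged then, once.
The state is a dict: "time": time; "qpos": joint angles; "qd": joint speeds; "effort": joint torques, N m; "ee_pos": TCP position; "orientation": TCP orientation; "contact_force": force on the tool from outside, world axes, zero at the start; "moment": the same for the moment, N m; "finger_gap": finger opening in m; "grip_force": force on a finger pad.
Only numpy, scipy, OpenCV 4.12 (cv2) and the standard library are available. Lean on these libraries where they do the work, as an engineer would, in place of code of your own. Each camera call takes 0.05 s, during which the arm holds its last target. There are 200 camera calls.

## Task

Get the mixer ready: push each of the three cup heads fully down onto a square drive of its own until its spring ball clicks, and stand every sample jar that is on the bench in a cup of its own. When everything is loaded, squeeze the clamped scanner's trigger fully, then let it go, to log the batch. Leave the bottle, the beaker and the weighing bowl where they are.

Things in the scene. Friction and masses are not known exactly. Their poses are not given: they have to be found in the camera images.
- mixer: Fixed bench mixer: white flat box 120 x 340 x 40 mm (its x, y, z) with three upright square steel drives in a row along its y. Origin: centre of its underside, on the bench; z up. It may stand turned about z.
- drive0 (a point): Foot centre of square drive 0, on the mixer's deck 40 mm above the bench; axes as the mixer's; drives 105 mm apart along its y. A steel post 20 x 20 mm, faces along x and y, rising 35 mm above this point, its last 6 mm tapering to 11 mm square. A spring ball 16 mm above the deck stands 3.5 mm out of its -x face.
- ball0 (a joint): Spring ball of drive 0: 0 = fully out (free, or clicked into a cup head's groove), up to 0.0045 m as it is pushed in. A head meets it about 20 mm above home and hangs there by its own weight; pushing past takes roughly 7 to 12 N downwards, and it clicks out over the last 9 mm.
- drive1 (a point): Foot centre of square drive 1, on the mixer's deck 40 mm above the bench; axes as the mixer's; drives 105 mm apart along its y. A steel post 20 x 20 mm, faces along x and y, rising 35 mm above this point, its last 6 mm tapering to 11 mm square. A spring ball 16 mm above the deck stands 3.5 mm out of its -x face.
- ball1 (a joint): Spring ball of drive 1: 0 = fully out (free, or clicked into a cup head's groove), up to 0.0045 m as it is pushed in. A head meets it about 20 mm above home and hangs there by its own weight; pushing past takes roughly 7 to 12 N downwards, and it clicks out over the last 9 mm.
- drive2 (a point): Foot centre of square drive 2, on the mixer's deck 40 mm above the bench; axes as the mixer's; drives 105 mm apart along its y. A steel post 20 x 20 mm, faces along x and y, rising 35 mm above this point, its last 6 mm tapering to 11 mm square. A spring ball 16 mm above the deck stands 3.5 mm out of its -x face.
- ball2 (a joint): Spring ball of drive 2: 0 = fully out (free, or clicked into a cup head's groove), up to 0.0045 m as it is pushed in. A head meets it about 20 mm above home and hangs there by its own weight; pushing past takes roughly 7 to 12 N downwards, and it clicks out over the last 9 mm.
- head0: Cup head, 160 g, upright, any yaw; all alike. Below: square aluminium sleeve 50 x 50 mm, 36 tall, with a square hole 21.5 mm wide from below, 36 deep, grooved inside all round for the ball: fits a drive in any quarter turn. Above: square open grey cup 56 x 56 mm outside, wall 3.5, floor top at 42, rim at 82 mm. Faces along its x, y. Origin: underside centre. Home: underside on deck, ball out.
- head1: Cup head, same as head0.
- head2: Cup head, same as head0.
- jar0: Closed sample jar, amber glass with white cap, 41 mm diameter, 90 mm tall, about 140 g, standing upright. Origin: centre of the underside; z up. All alike; two or three are present. In a cup it stands on the cup's floor and shows 50 mm above the rim.
- jar1: Closed sample jar, amber glass with white cap, 41 mm diameter, 90 mm tall, about 140 g, standing upright. Origin: centre of the underside; z up. All alike; two or three are present. In a cup it stands on the cup's floor and shows 50 mm above the rim.
- jar2: Closed sample jar, amber glass with white cap, 41 mm diameter, 90 mm tall, about 140 g, standing upright. Origin: centre of the underside; z up. All alike; two or three are present. In a cup it stands on the cup's floor and shows 50 mm above the rim.
- scanner: Barcode scanner lying on its side, fixed in a bench clamp. Origin: on the bench under the handle; z up. The handle is a level bar along its x, from x = -65 to +50 mm, 26 mm wide in y (y = -13 to +13 mm), z = 85 to 115 mm, free underneath. The scanner's head (85 x 90 x 60 mm, z = 70 to 130 mm) and the clamp are at x = +50 to +160 mm.
- grip (a point): Where to squeeze: x = -15, y = +6.5, z = +100 mm in the scanner's frame, axes as the scanner's. Midway between the handle's back (y = -13) and the trigger's outer face when fully squeezed (y = +26). From above, with fingers closing along its y, one finger takes the handle's back, the other the trigger.
- trigger (a joint): Scanner trigger: black lever 80 mm long, 8 thick, 26 tall, on the handle's +y side, hinged about the vertical at x = 45, y = 22 mm of the scanner. 0 = released, 0.20 rad = fully squeezed to the handle. At rest its outer face is at y = 38 mm beside the grip point, 42 mm at its free end (x = -34). About 7 N at the grip point squeezes it fully; it springs back when let go.
- reagent: Bystander: white reagent bottle 72 mm diameter, 160 mm tall, beyond the mixer. Origin: underside centre.
- beaker: Bystander: empty glass beaker 68 mm diameter, 90 mm tall, beyond the work. Origin: underside centre.
- bowl: Bystander: small steel weighing bowl on the balance at the left. Origin: underside centre.
Mind the look-alikes: they are no part of the job. What is shaped like the head2 but blue or pink is not meant. Leave any pink look-alike of the head1 alone.

How it is judged (in metres and radians):
On the way, in this order (a step that is already met when the one before it is completed fails the run):
1. all three cup heads clicked home on drives (((horizontal distance between head0 and drive0 below 0.003 m and z of head0 in the frame of drive0 between -0.003 and 0.003 m and angle between head0's own z axis and vertical below 0.06 rad and value of joint ball0 below 0.0012 m) or (horizontal distance between head0 and drive1 below 0.003 m and z of head0 in the frame of drive1 between -0.003 and 0.003 m and angle between head0's own z axis and vertical below 0.06 rad and value of joint ball1 below 0.0012 m) or (horizontal distance between head0 and drive2 below 0.003 m and z of head0 in the frame of drive2 between -0.003 and 0.003 m and angle between head0's own z axis and vertical below 0.06 rad and value of joint ball2 below 0.0012 m)) and ((horizontal distance between head1 and drive0 below 0.003 m and z of head1 in the frame of drive0 between -0.003 and 0.003 m and angle between head1's own z axis and vertical below 0.06 rad and value of joint ball0 below 0.0012 m) or (horizontal distance between head1 and drive1 below 0.003 m and z of head1 in the frame of drive1 between -0.003 and 0.003 m and angle between head1's own z axis and vertical below 0.06 rad and value of joint ball1 below 0.0012 m) or (horizontal distance between head1 and drive2 below 0.003 m and z of head1 in the frame of drive2 between -0.003 and 0.003 m and angle between head1's own z axis and vertical below 0.06 rad and value of joint ball2 below 0.0012 m)) and ((horizontal distance between head2 and drive0 below 0.003 m and z of head2 in the frame of drive0 between -0.003 and 0.003 m and angle between head2's own z axis and vertical below 0.06 rad and value of joint ball0 below 0.0012 m) or (horizontal distance between head2 and drive1 below 0.003 m and z of head2 in the frame of drive1 between -0.003 and 0.003 m and angle between head2's own z axis and vertical below 0.06 rad and value of joint ball1 below 0.0012 m) or (horizontal distance between head2 and drive2 below 0.003 m and z of head2 in the frame of drive2 between -0.003 and 0.003 m and angle between head2's own z axis and vertical below 0.06 rad and value of joint ball2 below 0.0012 m))), for 0.2 s.
2. with every present jar standing in a cup, the trigger is fully squeezed (all of step 1 and ((horizontal distance between jar0 and head0 below 0.009 m and z of jar0 in the frame of head0 between 0.038 and 0.046 m and angle between jar0's own z axis and vertical below 0.12 rad) or (horizontal distance between jar0 and head1 below 0.009 m and z of jar0 in the frame of head1 between 0.038 and 0.046 m and angle between jar0's own z axis and vertical below 0.12 rad) or (horizontal distance between jar0 and head2 below 0.009 m and z of jar0 in the frame of head2 between 0.038 and 0.046 m and angle between jar0's own z axis and vertical below 0.12 rad)) and ((horizontal distance between jar1 and head0 below 0.009 m and z of jar1 in the frame of head0 between 0.038 and 0.046 m and angle between jar1's own z axis and vertical below 0.12 rad) or (horizontal distance between jar1 and head1 below 0.009 m and z of jar1 in the frame of head1 between 0.038 and 0.046 m and angle between jar1's own z axis and vertical below 0.12 rad) or (horizontal distance between jar1 and head2 below 0.009 m and z of jar1 in the frame of head2 between 0.038 and 0.046 m and angle between jar1's own z axis and vertical below 0.12 rad)) and ((horizontal distance between jar2 and head0 below 0.009 m and z of jar2 in the frame of head0 between 0.038 and 0.046 m and angle between jar2's own z axis and vertical below 0.12 rad) or (horizontal distance between jar2 and head1 below 0.009 m and z of jar2 in the frame of head1 between 0.038 and 0.046 m and angle between jar2's own z axis and vertical below 0.12 rad) or (horizontal distance between jar2 and head2 below 0.009 m and z of jar2 in the frame of head2 between 0.038 and 0.046 m and angle between jar2's own z axis and vertical below 0.12 rad)) and value of joint trigger above 0.15 rad), for 0.15 s.
3. the trigger is let go (value of joint trigger below 0.04 rad), for 0.2 s.
At the end, for the whole second after the job is handed in: Each head is home on its own drive (within 3 mm sideways and in height, tilt under 0.06 rad, ball out to 1.2 mm); each present jar stands on a cup's floor (38 to 46 mm above the head's origin, within 9 mm of its axis, tilt under 0.12 rad); trigger below 0.04 rad; all at rest (all of step 1 and ((horizontal distance between jar0 and head0 below 0.009 m and z of jar0 in the frame of head0 between 0.038 and 0.046 m and angle between jar0's own z axis and vertical below 0.12 rad) or (horizontal distance between jar0 and head1 below 0.009 m and z of jar0 in the frame of head1 between 0.038 and 0.046 m and angle between jar0's own z axis and vertical below 0.12 rad) or (horizontal distance between jar0 and head2 below 0.009 m and z of jar0 in the frame of head2 between 0.038 and 0.046 m and angle between jar0's own z axis and vertical below 0.12 rad)) and ((horizontal distance between jar1 and head0 below 0.009 m and z of jar1 in the frame of head0 between 0.038 and 0.046 m and angle between jar1's own z axis and vertical below 0.12 rad) or (horizontal distance between jar1 and head1 below 0.009 m and z of jar1 in the frame of head1 between 0.038 and 0.046 m and angle between jar1's own z axis and vertical below 0.12 rad) or (horizontal distance between jar1 and head2 below 0.009 m and z of jar1 in the frame of head2 between 0.038 and 0.046 m and angle between jar1's own z axis and vertical below 0.12 rad)) and ((horizontal distance between jar2 and head0 below 0.009 m and z of jar2 in the frame of head0 between 0.038 and 0.046 m and angle between jar2's own z axis and vertical below 0.12 rad) or (horizontal distance between jar2 and head1 below 0.009 m and z of jar2 in the frame of head1 between 0.038 and 0.046 m and angle between jar2's own z axis and vertical below 0.12 rad) or (horizontal distance between jar2 and head2 below 0.009 m and z of jar2 in the frame of head2 between 0.038 and 0.046 m and angle between jar2's own z axis and vertical below 0.12 rad)) and linear speed of each of head0, head1, head2, jar0, jar1, jar2 below 0.02 m/s and value of joint trigger below 0.04 rad); the robot touches nothing.
It fails at once if a bystander (bottle, beaker or bowl) is moved more than 30 mm (distance of any of reagent, beaker, bowl from where it was at the start of the episode above 0.03 m).
Of jar0, jar1, jar2 only 2 to 3 are there at a start; the rules pass over those that are not, and their reading is None.
At some moment in a run one of head0, head1, head2 may be knocked a few centimetres aside while the robot is not near it.
It also fails if it takes over 210 s, if anything falls off the work surface, if the arm or the gripper's body presses on something with over 40 N, if the wrist force passes 120 N, or if a joint passes its speed limit or range.

## Working session

There is one attempt and no reset: what is moved stays moved. The work goes in short steps, Python scripts to look and compute and a tool call to move; the robot and the scene stay as the last step left them, time stands still between calls to the robot, and variables do not carry over. Pictures are saved under pics/ and viewed, at most 14 in all, crops included, and the job is handed in when it is done.

Besides the shell and the picture viewer there is one more tool, called as name(argument=value, ...), one argument or row to a line, values as JSON. send_rows: Moves the arm, as the interface text tells. Its arguments: {"type":"object","properties":{"targets":{"type":"array"},"gripper":{"type":"number"}},"required":["targets"]}

```bash
mkdir -p pics; cat > h.py <<'E'
import numpy as np, cv2
from station import env
def pts(name):
    im,d=env.camera(name); c=env.calibration(name); return im,d,c
def world(c,d):
    h,w=d.shape; u,v=np.meshgrid(np.arange(w),np.arange(h))
    K=np.array([[c['fx'],0,c['cx']],[0,c['fy'],c['cy']],[0,0,1.]])
    p=cv2.undistortPoints(np.stack([u,v],-1).reshape(-1,1,2).astype(np.float64),K,np.array([c['k1'],0,0,0,0.])).reshape(h,w,2)
    P=np.dstack([p[...,0]*d,p[...,1]*d,d]); M=np.array(c['cam_to_world'])
    W=P@M[:3,:3].T+M[:3,3]; W[d<=0]=np.nan; return W
E
python3 - <<'E'
from h import *
for n in ['scene','side','wrist']:
    im,d,c=pts(n); cv2.imwrite(f'pics/{n}0.png',im); np.savez(f'{n}0.npz',im=im,d=d,W=world(c,d)); print(n,np.round(c['cam_to_world'],3).tolist(),c['fx'],c['k1'])
s=env.read_state(); print(s)
E
```

```text
scene [[-0.574, 0.686, -0.446, 1.124], [0.819, 0.483, -0.311, 0.463], [0.003, -0.544, -0.839, 1.093], [0.0, 0.0, 0.0, 1.0]] 400.92922615641316 -0.03143165357820879
side [[0.943, -0.189, 0.274, 0.181], [-0.333, -0.562, 0.757, -0.972], [0.01, -0.805, -0.593, 0.912], [0.0, 0.0, 0.0, 1.0]] 415.52116891101474 -0.12340461961559727
wrist [[1.0, 0.001, -0.004, 0.625], [-0.0, -0.956, -0.292, 0.074], [-0.004, 0.292, -0.956, 0.374], [0.0, 0.0, 0.0, 1.0]] 341.1749293103856 -0.08634206595563465
{'time': 0.15, 'qpos': array([-1.02255266e+01,  3.02700853e+01,  8.21390187e+01, -3.34897069e-04,
        6.76879770e+01, -1.02282192e+01]), 'qd': array([-0.07212787, -0.10237683, -0.19038416,  0.05469042,  0.09351835,
        0.07773433]), 'effort': array([ 1.17890530e-03, -4.42742836e+01, -1.78276026e+01, -2.15643640e-04,
        5.61750654e-03, -9.84718270e-06]), 'ee_pos': array([6.24462641e-01, 1.44074323e-04, 2.30525231e-01]), 'orientation': array([[-4.89717564e-05,  9.99998607e-01, -1.66843126e-03],
       [ 9.99999955e-01,  4.94647961e-05,  2.95470905e-04],
       [ 2.95553022e-04, -1.66841671e-03, -9.99998565e-01]]), 'contact_force': array([ 0.65572814,  0.42800613, -0.71906892]), 'moment': array([0.03532688, 0.0035577 , 0.02601404]), 'grip_force': 0.0, 'finger_gap': 0.0855449065140754}
```

View pics/scene0.png

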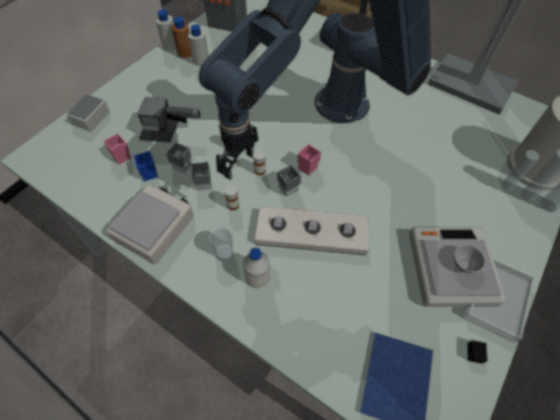

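View pics/side0.png

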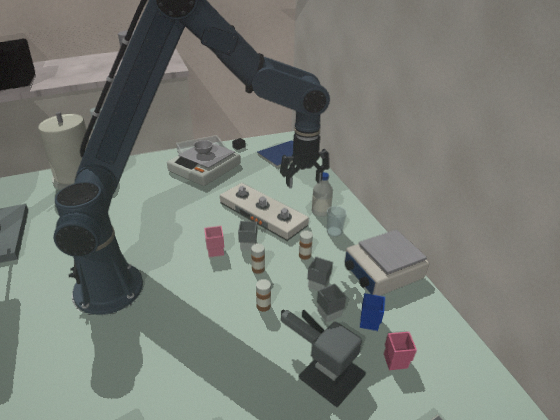

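The side view shows the three grey heads at px (249,232), (320,270) and (331,299). The look-alikes are pink at (215,241) and (400,350), and blue at (372,311). There are three jars at (259,259), (306,245) and (264,295). The scanner is at (330,340) and the mixer at (263,210).

I'll fuse the depth into a top-down map and measure from that.

```bash
python3 - <<'E'
from h import *
R=1500/1000. # 1.5 px per... 
S=800; x0,y0=0.2,-0.62; m=0.00125
img=np.zeros((600,800,3),np.uint8); zb=np.full((600,800),-1.)
# columns: y from +0.38 to -0.62 ; rows: x from 0.95 down to 0.2
for n in ['scene','side']:
    z=np.load(n+'0.npz'); W=z['W'].reshape(-1,3); C=z['im'].reshape(-1,3)
    ok=np.isfinite(W).all(1)&(W[:,2]<0.2); W=W[ok];C=C[ok]
    c=((0.38-W[:,1])/m).astype(int); r=((0.95-W[:,0])/m).astype(int)
    k=(c>=0)&(c<800)&(r>=0)&(r<600)
    for a,b,w,col in zip(c[k],r[k],W[k],C[k]):
        if w[2]>zb[b,a]: zb[b,a]=w[2]; cv2.rectangle(img,(int(a)-1,int(b)-1),(int(a)+1,int(b)+1),col.tolist(),-1)
cv2.imwrite('pics/top.png',img)
# per-camera components
for n in ['scene','side']:
    z=np.load(n+'0.npz'); W=z['W']; im=z['im']
    hsv=cv2.cvtColor(im,cv2.COLOR_BGR2HSV)
    mask=((W[...,2]>0.03)&(W[...,2]<0.14)&(W[...,0]>0.3)).astype(np.uint8)
    k,l,st,ce=cv2.connectedComponentsWithStats(mask,connectivity=4)
    for i in range(1,k):
        if st[i,4]<60: continue
        w=W[l==i]; hi=w[w[:,2]>np.percentile(w[:,2],98)-0.008]
        print(n,ce[i].round(),st[i,4],'top z',np.percentile(w[:,2],98).round(3),'c',((hi[:,:2].min(0)+hi[:,:2].max(0))/2).round(3),'ext',np.ptp(hi[:,:2],axis=0).round(3),np.median(hsv[l==i],0))
E
```

```text
scene [17. 14.] 945 top z 0.134 c [ 0.422 -1.448] ext [0.082 0.017] [ 21.  19. 105.]
scene [ 86. 110.] 800 top z 0.065 c [ 0.622 -0.734] ext [0.129 0.109] [73.  11.  94.5]
scene [163. 113.] 1279 top z 0.133 c [ 0.517 -0.471] ext [0.112 0.112] [85. 15. 65.]
scene [116. 145.] 412 top z 0.084 c [ 0.684 -0.5  ] ext [0.065 0.072] [171. 107. 123.]
scene [179. 154.] 420 top z 0.084 c [ 0.592 -0.297] ext [0.061 0.065] [85.5 16.  57. ]
scene [308. 157.] 429 top z 0.084 c [0.349 0.063] ext [0.063 0.062] [171. 108. 113.]
scene [259. 160.] 226 top z 0.092 c [ 0.457 -0.063] ext [0.041 0.039] [ 39.5  15.  120. ]
scene [145. 163.] 413 top z 0.084 c [ 0.683 -0.365] ext [0.073 0.074] [110. 199.  81.]
scene [200. 173.] 418 top z 0.083 c [ 0.608 -0.188] ext [0.079 0.078] [83. 16. 64.]
scene [288. 178.] 451 top z 0.084 c [0.462 0.058] ext [0.072 0.07 ] [83. 15. 69.]
scene [150. 221.] 3764 top z 0.088 c [ 0.846 -0.196] ext [0.16  0.162] [120.   6. 129.]
scene [231. 195.] 252 top z 0.092 c [ 0.62 -0.05] ext [0.041 0.044] [ 38.  13. 126.]
scene [312. 229.] 3958 top z 0.071 c [0.563 0.213] ext [0.124 0.208]
[... 1096 characters left out ...]
30.   9. 134.]
side [305. 242.] 262 top z 0.091 c [ 0.615 -0.053] ext [0.04  0.042] [ 39.   19.5 123. ]
side [258. 255.] 297 top z 0.091 c [ 0.453 -0.065] ext [0.041 0.045] [ 40.  20. 122.]
side [320. 271.] 528 top z 0.084 c [ 0.607 -0.188] ext [0.078 0.08 ] [75. 16. 76.]
side [263. 291.] 354 top z 0.094 c [ 0.422 -0.213] ext [0.041 0.044] [ 42.   18.  129.5]
side [331. 299.] 646 top z 0.084 c [ 0.588 -0.298] ext [0.06  0.064] [73. 16. 69.]
side [372. 308.] 590 top z 0.084 c [ 0.681 -0.365] ext [0.073 0.076] [111. 173.  99.]
side [326. 343.] 2687 top z 0.132 c [ 0.514 -0.475] ext [0.109 0.109] [78. 16. 78.]
side [400. 347.] 801 top z 0.084 c [ 0.682 -0.501] ext [0.067 0.067] [172. 110. 125.]
```

View pics/top.png

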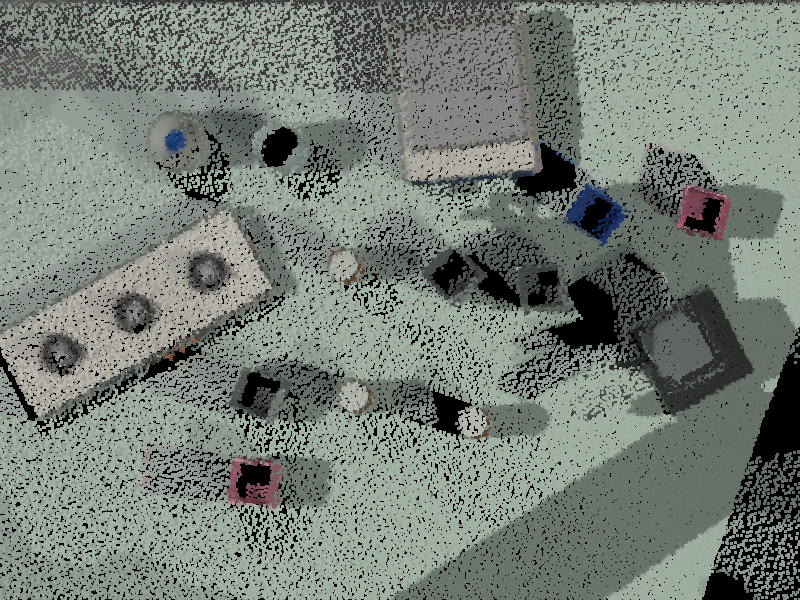

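View pics/wrist0.png

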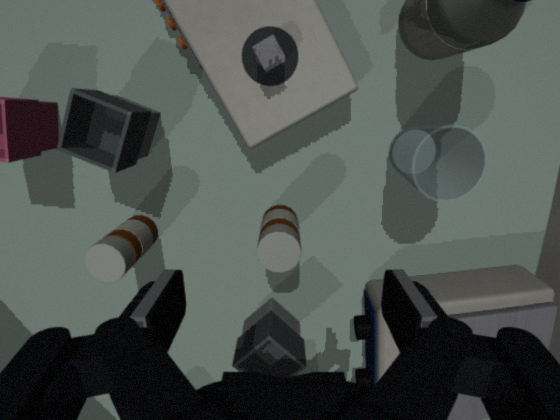

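The wrist view shows drive 2 at (270,50), head A at (110,130), jars at (120,250) and (280,240), and head B at (268,340). The grey heads fit the description. The pink and blue ones (top map px (255,482), (703,212), (596,213)) differ in colour and are left alone. Next I'll refine the poses and check how the cameras compare.

```bash
cat >> h.py <<'E'
def rim(W,p,rad=0.06,zl=0.074,zh=0.090):
    k=np.isfinite(W[...,2])&(W[...,2]>zl)&(W[...,2]<zh)&(np.hypot(W[...,0]-p[0],W[...,1]-p[1])<rad)
    q=W[k][:,:2]
    if len(q)<20: return None
    lab=np.argwhere(k)
    (cx,cy),(a,b),ang=cv2.minAreaRect((q*1000).astype(np.float32))
    return np.round([cx,cy,a,b,(ang+45)%90-45,np.median(W[k][:,2])*1000],1),len(q)
E
python3 - <<'E'
from h import *
heads=dict(A=(.459,.058),B=(.607,-.188),C=(.590,-.298))
for n in ['scene','side','wrist']:
    z=np.load(n+'0.npz'); W=z['W']; im=z['im']
    for k,p in heads.items(): print(n,k,rim(W,p))
    for k,p in dict(j0=(.455,-.064),j1=(.618,-.051),j2=(.422,-.213)).items(): print(n,k,rim(W,p,.03,.084,.1))
    hsv=cv2.cvtColor(im,cv2.COLOR_BGR2HSV)
    k=(abs(W[...,2]-.04)<.008)&(np.hypot(W[...,0]-.56,W[...,1]-.21)<.21)&(hsv[...,2]>110)
    k=cv2.morphologyEx(k.astype(np.uint8),cv2.MORPH_OPEN,np.ones((3,3),np.uint8))
    q=(W[k>0][:,:2]*1000).astype(np.float32)
    if len(q)>50: print(n,'mixer',cv2.minAreaRect(q),len(q),np.median(W[k>0][:,2]))
    k=(W[...,2]>.068)&(W[...,2]<.085)&(np.hypot(W[...,0]-.56,W[...,1]-.21)<.16)&(W[...,1]>.09)
    nn,l,st,ce=cv2.connectedComponentsWithStats(k.astype(np.uint8))
    for i in range(1,nn):
        if st[i,4]>8: 
            w=W[l==i]; print(n,'post',ce[i].round(),st[i,4],w.mean(0).round(4),np.ptp(w,axis=0).round(3))
    w=W[(np.hypot(W[...,0]-.516,W[...,1]+.473)<.2)&(W[...,2]>.07)&(W[...,2]<.14)&(hsv[...,1]<60)&(W[...,1]<-.33)]
    if len(w)>50:
        print(n,'scanner all',cv2.minAreaRect((w[:,:2]*1000).astype(np.float32)),len(w))
        h=w[(w[:,2]>.122)];print(' top',cv2.minAreaRect((h[:,:2]*1000).astype(np.float32)),len(h))
        h=w[(w[:,2]>.095)&(w[:,2]<.122)];print(' mid z',len(h),h[:,:2].min(0),h[:,:2].max(0))
E
```

```text
scene A (array([460.5,  57.2,  58.1,  57.4, -21.9,  79.7]), 117)
scene B (array([ 609. , -186.3,   61.6,   56.3,   44.5,   79.8]), 106)
scene C (array([ 590.6, -297.3,   58.3,   58.1,    7.9,   80. ]), 113)
scene j0 (array([457.2, -62.4,  40.7,  35.9,  36.2,  89.1]), 104)
scene j1 (array([621.9, -49.7,  40.6,  37.1,  39.3,  88.6]), 122)
scene j2 None
scene mixer ((561.0541381835938, 213.07882690429688), (122.37054443359375, 341.15313720703125), 29.087907791137695) 3312 0.03936578548069636
scene post [277. 219.] 36 [0.6136 0.1209 0.0725] [0.022 0.023 0.007]
scene post [313. 222.] 35 [0.5625 0.2135 0.0728] [0.023 0.024 0.01 ]
scene post [348. 225.] 38 [0.513  0.3043 0.073 ] [0.024 0.022 0.011]
scene scanner all ((567.9573974609375, -435.80023193359375), (191.5143280029297, 290.6026306152344), 86.51724243164062) 1203
 top ((517.5946044921875, -470.9836730957031), (94.18887329101562, 84.95800018310547), 28.240089416503906) 471
 mid z 540 [ 0.42751164 -0.49218038] [ 0.57331098 -0.33217576]
side A (array([456.8,  56.7,  63.6,  56.6, -24.2,  80. ]), 109)
side B (array([ 606. , -186.4,   61.
[... 811 characters left out ...]
11719), (94.29647827148438, 85.05302429199219), 28.682254791259766) 1213
 mid z 1009 [ 0.42370742 -0.52904997] [ 0.57070299 -0.33041222]
wrist A (array([459.4,  57.4,  57. ,  58.2, -23. ,  82.1]), 1725)
wrist B (array([ 608. , -185.9,   57.4,   57.2,   44.9,   81. ]), 853)
wrist C None
wrist j0 (array([456.1, -63. ,  40.1,  40.4,   3.5,  90.7]), 1401)
wrist j1 (array([619.5, -50.5,  40. ,  40.1, -30.8,  90.4]), 1519)
wrist j2 (array([ 422.4, -229.3,   17. ,    8.9,   14.7,   90.8]), 61)
wrist mixer ((605.3284912109375, 131.5203399658203), (115.9283447265625, 149.6728057861328), 28.673158645629883) 13434 0.04052493761008438
wrist post [268.  51.] 635 [0.6112 0.1195 0.0733] [0.026 0.026 0.009]
```

```bash
cat >> h.py <<'E'
from scipy.spatial.transform import Rotation as Ro
def goto(x,y,z,psi,s=None):
    s=s or env.read_state(); R=np.array(s['orientation']); p=np.array(s['ee_pos'])
    a=np.radians(psi); ty=np.array([np.cos(a),np.sin(a),0]); tz=np.array([0,0,-1.]); T=np.column_stack([np.cross(ty,tz),ty,tz])
    rv=Ro.from_matrix(R.T@T).as_rotvec(degrees=True)/90
    sh=T.T@(np.array([x,y,z])-p)/0.6
    print('turn',rv.round(4),'rows>=',abs(rv).max()/.0795,'then shift(u)',sh.round(4),'rows>=',np.linalg.norm(sh)/.0695,'psi now',np.degrees(np.arctan2(R[1,1],R[0,1])).round(2),'p',p.round(4))
E
python3 -c "
from h import *
goto(.56,.21,.231,29)"
```

```text
turn [-0.001  -0.0005 -0.3222] rows>= 4.052714605338018 then shift(u) [ 0.358   0.0756 -0.0008] rows>= 5.26460376288186 psi now 0.0 p [6.245e-01 1.000e-04 2.305e-01]
```

send_rows(
  targets=[
    [0,0,0,0,0,-0.0644],
    [0,0,0,0,0,-0.0644],
    [0,0,0,0,0,-0.0644],
    [0,0,0,0,0,-0.0644],
    [0,0,0,0,0,-0.0644],
  ],
)

```text
time: 0.57
ee_pos: [0.6247, 0.0001, 0.2309]
orientation: [[-0.489, 0.872, -0.001], [0.872, 0.489, 0.0], [0.001, -0.001, -1.0]]
contact_force: [-0.2, -0.0, 0.5]
finger_gap: 0.0855
grip_force: 0.0
```

send_rows(
  targets=[
    [0.0597,0.0126,0,0,0,0],
    [0.0597,0.0126,0,0,0,0],
    [0.0597,0.0126,0,0,0,0],
    [0.0597,0.0126,0,0,0,0],
    [0.0597,0.0126,0,0,0,0],
  ],
)

```text
time: 0.98
ee_pos: [0.5703, 0.1763, 0.231]
orientation: [[-0.484, 0.875, -0.001], [0.875, 0.484, 0.0], [0.0, -0.001, -1.0]]
contact_force: [0.0, 0.1, -0.1]
finger_gap: 0.0852
grip_force: 0.0
```

send_rows(
  targets=[
    [0.0597,0.0126,0,0,0,0],
    [0,0,0,0,0,0],
    [0,0,0,0,0,0],
  ],
)

```text
time: 1.23
ee_pos: [0.5594, 0.2119, 0.2311]
orientation: [[-0.488, 0.873, -0.001], [0.873, 0.488, -0.0], [0.0, -0.001, -1.0]]
contact_force: [0.8, -0.9, -0.6]
finger_gap: 0.0852
grip_force: 0.0
```

```bash
python3 - <<'E'
from h import *
im,d,c=pts('wrist'); W=world(c,d); np.savez('w1.npz',im=im,d=d,W=W); cv2.imwrite('pics/w1.png',im)
Z=W[...,2]
k=(Z>.0735)&(Z<.085)&(np.hypot(W[...,0]-.56,W[...,1]-.21)<.16)
n,l,st,ce=cv2.connectedComponentsWithStats(k.astype(np.uint8))
for i in range(1,n):
    if st[i,4]>30:
        w=W[l==i]; print(ce[i].round(),st[i,4],np.median(w[:,2]).round(4),cv2.minAreaRect((w[:,:2]*1000).astype(np.float32)), w.mean(0).round(4))
# lower post sections: 20 mm square at z .069 : use points .050-.0685
k=(abs(Z-.04)<.006)&(np.hypot(W[...,0]-.56,W[...,1]-.21)<.21)&(im.max(2)>100)
k=cv2.morphologyEx(k.astype(np.uint8),cv2.MORPH_OPEN,np.ones((5,5),np.uint8))
print(cv2.minAreaRect((W[k>0][:,:2]*1000).astype(np.float32)),np.median(Z[k>0]))
s=env.read_state();print(s['ee_pos'],c['cam_to_world'])
E
```

```text
[286.  70.] 288 0.0751 ((510.7342529296875, 302.49273681640625), (14.933709144592285, 15.052996635437012), 28.843870162963867) [0.5106 0.3024 0.0751]
[285. 193.] 227 0.075 ((560.7171630859375, 211.13075256347656), (14.460908889770508, 14.114598274230957), 28.75113868713379) [0.5606 0.2113 0.075 ]
[141. 267.] 305 0.0798 ((472.9434814453125, 79.55986022949219), (4.9680376052856445, 40.21114730834961), 67.29085540771484) [0.4743 0.0799 0.0793]
[284. 295.] 172 0.0751 ((611.3955688476562, 118.91978454589844), (15.128965377807617, 14.066850662231445), 31.11310577392578) [0.6114 0.119  0.0751]
((560.524169921875, 211.87899780273438), (115.71888732910156, 337.1333312988281), 28.765594482421875) 0.040340680677589225
[0.56016386 0.21054834 0.23109754] [[ 0.87401824  0.46536462  0.13974226  0.52382016]
 [ 0.48588773 -0.83572799 -0.25587465  0.27557547]
 [-0.00228849  0.29153816 -0.95655646  0.37404752]
 [ 0.          0.          0.          1.        ]]
```

View pics/w1.png

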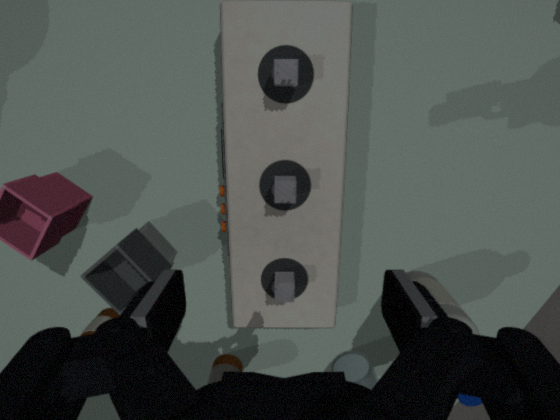

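The picture shows the drive tops at (286,70), (285,190) and (284,290), head A at (130,265) and the pink look-alike at (45,215). Drives: D2 (.5107,.3025), D1 (.5607,.2112), D0 (.6112,.1190), yaw 28.75°. Next I'll hover over head A.

send_rows(
  targets=[
    [0,0,0,0,0,-0.0708],
    [0,0,0,0,0,-0.0708],
    [0,0,0,0,0,-0.0708],
    [0,0,0,0,0,-0.0708],
    [0,0,0,0,0,-0.0708],
  ],
)

```text
time: 1.7
ee_pos: [0.5613, 0.2081, 0.2311]
orientation: [[-0.875, 0.485, -0.0], [0.485, 0.875, -0.001], [-0.0, -0.0, -1.0]]
contact_force: [-0.6, -0.3, -0.4]
finger_gap: 0.0855
grip_force: 0.0
```

send_rows(
  targets=[
    [0,0,0,0,0,-0.0708],
    [0.0109,-0.0602,0.01,0,0,0],
    [0.0109,-0.0602,0.01,0,0,0],
    [0.0109,-0.0602,0.01,0,0,0],
    [0.0109,-0.0602,0.01,0,0,0],
  ],
)

```text
time: 2.12
ee_pos: [0.4798, 0.0843, 0.207]
orientation: [[-0.921, 0.389, 0.0], [0.389, 0.921, -0.001], [-0.001, -0.0, -1.0]]
contact_force: [0.2, -0.5, 0.6]
finger_gap: 0.0852
grip_force: 0.0
```

send_rows(
  targets=[
    [0.0109,-0.0602,0.01,0,0,0],
    [0,0,0,0,0,0],
    [0,0,0,0,0,0],
    [0,0,0,0,0,0],
  ],
)

```text
time: 2.45
ee_pos: [0.4617, 0.0551, 0.2017]
orientation: [[-0.921, 0.39, 0.002], [0.39, 0.921, -0.0], [-0.002, 0.001, -1.0]]
contact_force: [-0.0, -0.2, -0.2]
finger_gap: 0.0853
grip_force: 0.0
```

```bash
python3 - <<'E'
from h import *
for i in range(2):
    im,d,c=pts('wrist'); W=world(c,d); r=rim(W,(.4595,.0573)); print(r)
goto(r[0][0]/1e3,r[0][1]/1e3,.042,67)
E
```

```text
(array([459.6,  58.1,  56.2,  56.8, -22.6,  81.9]), 1568)
(array([459.1,  58. ,  56.2,  56.7, -22.7,  81.8]), 1552)
turn [0.0005 0.0013 0.0024] rows>= 0.029732316070385012 then shift(u) [0.0056 0.0009 0.2662] rows>= 3.8310973394916243 psi now 67.21 p [0.462  0.0562 0.2017]
```

send_rows(
  targets=[
    [0.001,0,0.0532,0,0,0],
    [0.001,0,0.0532,0,0,0],
    [0.001,0,0.0532,0,0,0],
    [0.001,0,0.0532,0,0,0],
    [0.001,0,0.0532,0,0,0],
  ],
)

```text
time: 2.97
ee_pos: [0.4593, 0.0583, 0.0405]
orientation: [[-0.923, 0.385, 0.003], [0.385, 0.923, -0.0], [-0.003, 0.001, -1.0]]
contact_force: [-0.1, -0.6, -0.5]
finger_gap: 0.0854
grip_force: 0.0
```

send_rows(
  targets=[
    [0,0,0,0,0,0],
    [0,0,0,0,0,0],
    [0,0,0,0,0,0],
    [0,0,0,0,0,0],
    [0,0,0,0,0,0],
  ],
  gripper=-1,
)

```text
time: 3.38
ee_pos: [0.4592, 0.0574, 0.0437]
orientation: [[-0.922, 0.387, 0.005], [0.387, 0.922, -0.001], [-0.004, 0.001, -1.0]]
contact_force: [0.8, 0.1, -2.5]
finger_gap: 0.0554
grip_force: 63.7
```

send_rows(
  targets=[
    [0,0,0,0,0,0],
    [0,0,0,0,0,0],
    [0,0,0,0,0,0],
    [0,0,0,0,0,0],
  ],
)

```text
time: 3.72
ee_pos: [0.4579, 0.0573, 0.0422]
orientation: [[-0.922, 0.387, 0.001], [0.387, 0.922, -0.0], [-0.001, 0.0, -1.0]]
contact_force: [0.2, 0.1, 3.2]
finger_gap: 0.0553
grip_force: 64.2
```

send_rows(
  targets=[
    [0,0,-0.04,0,0,0],
    [0,0,-0.06,0,0,0],
    [0,0,-0.06,0,0,0],
    [0,0,-0.06,0,0,0],
    [0,0,0,0,0,0],
  ],
)

```text
time: 4.13
ee_pos: [0.4616, 0.057, 0.1794]
orientation: [[-0.922, 0.387, 0.013], [0.387, 0.922, -0.001], [-0.012, 0.004, -1.0]]
contact_force: [0.8, 0.4, -1.5]
finger_gap: 0.055
grip_force: 65.0
```

```bash
cat >> h.py <<'E'
def held(zo=.04,zw=.02,rad=.06):
    # rim of held head in tool frame (mm)
    s=env.read_state(); im,d,c=pts('wrist'); W=world(c,d); R=np.array(s['orientation'])
    L=(W-np.array(s['ee_pos']))@R  # tool coords
    k=np.isfinite(L[...,2])&(abs(L[...,2]+zo)<zw)&(np.hypot(L[...,0],L[...,1])<rad)
    return im,L,k
E
python3 - <<'E'
from h import *
im,L,k=held(.04,.03,.06)
cv2.imwrite('pics/heldA.png',im)
q=L[k]
print(len(q),np.histogram(q[:,2],12))
print(cv2.minAreaRect((q[:,:2]*1000).astype(np.float32)),q.min(0),q.max(0))
E
```

```text
31876 (array([2741, 2232, 5897, 2617, 1370,  473, 5246, 2380, 2720, 2321, 2095,
       1784]), array([-0.06999842, -0.06499861, -0.0599988 , -0.05499898, -0.04999917,
       -0.04499936, -0.03999955, -0.03499973, -0.02999992, -0.02500011,
       -0.0200003 , -0.01500048, -0.01000067]))
((1.418853759765625, 0.009784698486328125), (54.972007751464844, 119.26368713378906), 0.04579457640647888) [-0.02605787 -0.05962781 -0.06999842] [ 0.02891818  0.05963536 -0.01000067]
```

View pics/heldA.png

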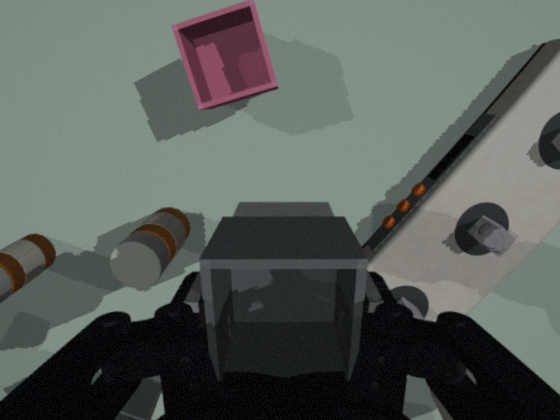

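```bash
cat >> h.py <<'E'
def heldc():
    im,L,k=held(.0395,.004,.06); k&=(abs(L[...,1])<.034)
    k=cv2.morphologyEx(k.astype(np.uint8),cv2.MORPH_OPEN,np.ones((3,3),np.uint8))>0
    q=L[k]
    f=q[q[:,0]>.02]   # far (camera side) wall rim
    print('held x',np.percentile(q[:,0],[.5,99.5]).round(4),'front wall y',np.percentile(f[:,1],[1,99]).round(4),len(f))
E
python3 - <<'E'
from h import *
heldc()
goto(.5107,.3025,.18,28.75)
E
```

```text
held x [-0.0215  0.0288] front wall y [-0.0286  0.0268] 2463
turn [0.0014 0.002  0.4274] rows>= 5.375551932219255 then shift(u) [ 0.3163  0.2731 -0.0083] rows>= 6.014431824509956 psi now 67.21 p [0.4583 0.0573 0.175 ]
```

send_rows(
  targets=[
    [0,0,0,0,0,0.0712],
    [0,0,0,0,0,0.0712],
    [0,0,0,0,0,0.0712],
    [0,0,0,0,0,0.0712],
    [0,0,0,0,0,0.0712],
  ],
)

```text
time: 4.65
ee_pos: [0.4559, 0.0575, 0.1716]
orientation: [[-0.571, 0.821, -0.005], [0.821, 0.571, 0.001], [0.003, -0.004, -1.0]]
contact_force: [-0.0, 0.4, -1.9]
finger_gap: 0.0554
grip_force: 65.0
```

send_rows(
  targets=[
    [0,0,0,0,0,0.0712],
    [0.0452,0.039,0,0,0,0],
    [0.0452,0.039,0,0,0,0],
    [0.0452,0.039,0,0,0,0],
    [0.0452,0.039,0,0,0,0],
  ],
)

```text
time: 5.07
ee_pos: [0.486, 0.1984, 0.1713]
orientation: [[-0.48, 0.877, -0.005], [0.877, 0.48, -0.001], [0.002, -0.005, -1.0]]
contact_force: [1.4, -0.3, -1.8]
finger_gap: 0.055
grip_force: 65.0
```

send_rows(
  targets=[
    [0.0452,0.039,0,0,0,0],
    [0.0452,0.039,0,0,0,0],
    [0.0432,0.039,0,0,0,0],
    [0,0,0,0,0,0],
    [0,0,0,0,0,0],
  ],
)

```text
time: 5.48
ee_pos: [0.509, 0.3026, 0.1709]
orientation: [[-0.484, 0.875, -0.004], [0.875, 0.484, -0.002], [0.001, -0.005, -1.0]]
contact_force: [-0.7, -1.4, -1.4]
finger_gap: 0.0553
grip_force: 65.0
```

```bash
cat >> h.py <<'E'
def post_tool(D):
    pass
E
python3 - <<'E'
from h import *
S=[]
for i in range(4):
    s=env.read_state(); S.append(np.r_[s['ee_pos'],np.degrees(np.arctan2(s['orientation'][1,1],s['orientation'][0,1]))]); env.camera('side')
print(np.mean(S,0).round(4),np.std(S,0).round(4))
goto(.5116,.3018,.18,28.75); heldc()
E
```

```text
[ 0.5088  0.3011  0.1714 28.8281] [0.0002 0.001  0.0004 0.0869]
turn [-0.0023 -0.0002 -0.0007] rows>= 0.028309704727737736 then shift(u) [ 0.001   0.0047 -0.0126] rows>= 0.19378015820162078 psi now 28.68 p [0.5094 0.2999 0.1725]
held x [-0.0259  0.0269] front wall y [-0.0278  0.0274] 2790
```

send_rows(
  targets=[
    [0,0.004,0.03,0.0023,0,0],
    [0,0,0.03,0,0,0],
    [0,0,0.02,0,0,0],
    [0,0,0.01,0,0,0],
    [0,0,0,0,0,0],
  ],
)

```text
time: 6.15
ee_pos: [0.5115, 0.3013, 0.1183]
orientation: [[-0.48, 0.877, -0.007], [0.877, 0.48, -0.003], [0.001, -0.007, -1.0]]
contact_force: [-0.4, -0.1, -2.1]
finger_gap: 0.0553
grip_force: 65.1
```

send_rows(
  targets=[
    [0,0,0.007,0,0,0],
    [0,0,0.007,0,0,0],
    [0,0,0.004,0,0,0],
    [0,0,0,0,0,0],
    [0,0,0,0,0,0],
  ],
)

```text
time: 6.57
ee_pos: [0.5128, 0.3041, 0.1125]
orientation: [[-0.48, 0.877, -0.001], [0.877, 0.48, 0.002], [0.002, 0.0, -1.0]]
contact_force: [-4.2, 1.6, 14.1]
finger_gap: 0.0554
grip_force: 67.0
```

```bash
cat >> h.py <<'E'
def mean(n=4):
    S=[];F=[];M=[]
    for i in range(n):
        s=env.read_state(); S.append(np.r_[s['ee_pos'],np.degrees(np.arctan2(s['orientation'][1,1],s['orientation'][0,1]))]); R=np.array(s['orientation']);F.append(R.T@s['contact_force']);M.append(R.T@s['moment']); env.camera('side')
    print('pose',np.mean(S,0).round(4),'F tool',np.mean(F,0).round(2),'M tool',np.mean(M,0).round(3),'tilt',R[:,2].round(4),'gap',s['finger_gap'])
    return np.mean(S,0)
E
python3 -c "
from h import *
mean()"
```

```text
pose [ 0.5128  0.3041  0.1125 28.719 ] F tool [  3.93  -3.3  -13.54] M tool [ 0.739  0.888 -0.021] tilt [-7.0e-04  1.5e-03 -1.0e+00] gap 0.05524517090183605
```

send_rows(
  targets=[
    [0,0,-0.003,0,0,0],
    [0.0025,-0.002,0,0,0,0],
    [0,0,0,0,0,0],
    [0,0,0,0,0,0],
  ],
)

```text
time: 7.1
ee_pos: [0.5115, 0.3043, 0.1119]
orientation: [[-0.481, 0.877, -0.001], [0.877, 0.481, 0.0], [0.001, -0.0, -1.0]]
contact_force: [-1.2, 2.7, 6.8]
finger_gap: 0.0553
grip_force: 65.7
```

```bash
python3 -c "
from h import *
mean()
im=env.camera('wrist')[0]; cv2.imwrite('pics/fit1.png',im)"
```

```text
pose [ 0.5116  0.3042  0.1119 28.7347] F tool [ 3.43 -0.12 -7.26] M tool [-0.012  0.801  0.   ] tilt [-9.e-04  3.e-04 -1.e+00] gap 0.05540069665745695
```

View pics/fit1.png

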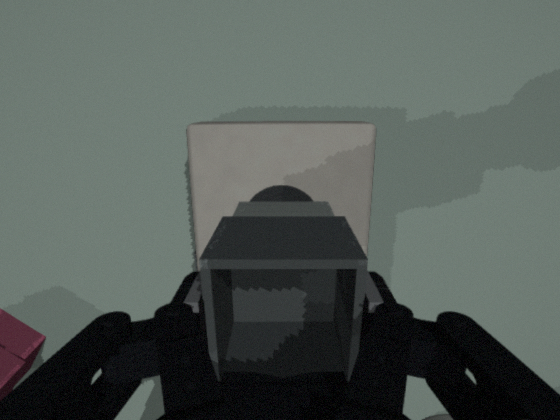

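The head sits over the post and the y force is gone. There is still about 3.4 N along +x, so I'll shift that way.

send_rows(
  targets=[
    [0.0025,0,0,0,0,0],
    [0,0,0.004,0,0,0],
    [0,0,0,0,0,0],
    [0,0,0,0,0,0],
  ],
)

```text
time: 7.68
ee_pos: [0.5094, 0.3045, 0.1074]
orientation: [[-0.481, 0.877, -0.005], [0.877, 0.481, -0.002], [0.0, -0.005, -1.0]]
contact_force: [-0.4, 1.7, -2.3]
finger_gap: 0.0553
grip_force: 65.0
```

```bash
python3 -c "
from h import *
mean()"
```

```text
pose [ 0.5094  0.3045  0.1074 28.7572] F tool [2.3  0.34 2.9 ] M tool [-0.113  0.462 -0.008] tilt [-0.0049 -0.0023 -1.    ] gap 0.05521935575751448
```

send_rows(
  targets=[
    [0.0012,0,0.005,0,0,0],
    [0,0,0.005,0,0,0],
    [0,0,0.005,0,0,0],
    [0,0,0.005,0,0,0],
    [0,0,0.005,0,0,0],
  ],
)

```text
time: 8.3
ee_pos: [0.5091, 0.3045, 0.0945]
orientation: [[-0.482, 0.876, -0.004], [0.876, 0.482, -0.003], [-0.001, -0.005, -1.0]]
contact_force: [-3.6, -1.8, 9.7]
finger_gap: 0.0554
grip_force: 66.4
```

send_rows(
  targets=[
    [0,0,0.005,0,0,0],
    [0,0,0.004,0,0,0],
    [0,0,0.003,0,0,0],
    [0,0,0,0,0,0],
    [0,0,0,0,0,0],
  ],
)

```text
time: 8.72
ee_pos: [0.509, 0.3048, 0.0852]
orientation: [[-0.481, 0.877, -0.005], [0.877, 0.481, -0.003], [-0.0, -0.006, -1.0]]
contact_force: [0.2, -0.8, -4.1]
finger_gap: 0.0553
grip_force: 65.0
```

```bash
python3 -c "
from h import *
mean()"
```

```text
pose [ 0.509   0.3048  0.0853 28.772 ] F tool [-0.75 -0.36  4.92] M tool [ 0.217 -0.085  0.005] tilt [-0.0048 -0.0027 -1.    ] gap 0.055417876759954264
```

send_rows(
  targets=[
    [0,0,0.003,0,0,0],
    [0,0,0.003,0,0,0],
    [0,0,0.002,0,0,0],
    [0,0,0,0,0,0],
    [0,0,0,0,0,0],
  ],
)

```text
time: 9.33
ee_pos: [0.5101, 0.3056, 0.0822]
orientation: [[-0.481, 0.877, -0.002], [0.877, 0.481, -0.001], [-0.0, -0.002, -1.0]]
contact_force: [-1.9, -1.5, 4.5]
finger_gap: 0.0555
grip_force: 65.4
```

```bash
python3 -c "
from h import *
mean()"
```

```text
pose [ 0.51    0.3056  0.0822 28.7655] F tool [ 0.52 -2.5  -4.92] M tool [0.333 0.042 0.013] tilt [-0.0016 -0.001  -1.    ] gap 0.055379609411193194
```

send_rows(
  targets=[
    [0,0,0,0,0,0],
    [0,0,0,0,0,0],
    [0,0,0,0,0,0],
    [0,0,0,0,0,0],
  ],
  gripper=1,
)

```text
time: 9.87
ee_pos: [0.5098, 0.3053, 0.0811]
orientation: [[-0.481, 0.877, -0.003], [0.877, 0.481, -0.002], [-0.0, -0.003, -1.0]]
contact_force: [-0.1, -0.4, -0.3]
finger_gap: 0.085
grip_force: 0.0
```

send_rows(
  targets=[
    [0,0,-0.03,0,0,0],
    [0,0,-0.06,0,0,0],
    [0,0,-0.06,0,0,0],
    [0,0,-0.06,0,0,0],
    [0,0,-0.04,0,0,0],
  ],
)

```text
time: 10.28
ee_pos: [0.5113, 0.306, 0.2347]
orientation: [[-0.481, 0.877, 0.001], [0.877, 0.481, -0.0], [-0.001, 0.001, -1.0]]
contact_force: [0.4, 0.1, 0.3]
finger_gap: 0.0852
grip_force: 0.0
```

send_rows(
  targets=[
    [0,0,0,0,0,-0.06],
    [0,0,0,0,0,-0.06],
    [0,0,0,0,0,-0.06],
    [0,0,0,0,0,0],
  ],
)

```text
time: 10.62
ee_pos: [0.51, 0.3055, 0.2314]
orientation: [[-0.708, 0.706, -0.003], [0.706, 0.708, -0.002], [0.001, -0.003, -1.0]]
contact_force: [-0.2, -0.7, 0.3]
finger_gap: 0.0851
grip_force: 0.0
```

```bash
python3 - <<'E'
from h import *
im,d,c=pts('wrist'); W=world(c,d); print('home head',rim(W,(.51,.305),.06,.112,.132))
im,d,c=pts('side'); W=world(c,d); 
for p in ((.607,-.187),(.589,-.298)): print(rim(W,p))
goto(.608,-.186,.2,44.9)
E
```

```text
home head (array([510.1, 304.2,  56.2,  56.8,  28.7, 121.7]), 1743)
(array([ 606.6, -185.7,   62. ,   56.9,   44.4,   80.1]), 153)
(array([ 588.5, -299.2,   57.7,   58.3,    5.8,   80.3]), 187)
turn [-0.0024 -0.0007 -0.0008] rows>= 0.029683244197574524 then shift(u) [-0.6956 -0.4624  0.0518] rows>= 12.041515931574626 psi now 44.83 p [0.5099 0.3055 0.2311]
```

send_rows(
  targets=[
    [-0.0535,-0.0356,0.004,-0.002,0,0],
    [-0.0535,-0.0356,0.004,0,0,0],
    [-0.0535,-0.0356,0.004,0,0,0],
    [-0.0535,-0.0356,0.004,0,0,0],
    [-0.0535,-0.0356,0.004,0,0,0],
  ],
)

```text
time: 11.13
ee_pos: [0.5479, 0.1149, 0.2189]
orientation: [[-0.706, 0.709, -0.001], [0.709, 0.706, 0.0], [0.001, -0.0, -1.0]]
contact_force: [0.8, 0.1, -0.1]
finger_gap: 0.0853
grip_force: 0.0
```

send_rows(
  targets=[
    [-0.0535,-0.0356,0.004,0,0,0],
    [-0.0535,-0.0356,0.004,0,0,0],
    [-0.0535,-0.0356,0.004,0,0,0],
    [-0.0535,-0.0356,0.004,0,0,0],
    [-0.0535,-0.0356,0.004,0,0,0],
  ],
)

```text
time: 11.55
ee_pos: [0.5857, -0.0745, 0.2067]
orientation: [[-0.705, 0.709, -0.001], [0.709, 0.705, 0.001], [0.001, -0.0, -1.0]]
contact_force: [0.5, 0.7, -0.4]
finger_gap: 0.085
grip_force: 0.0
```

send_rows(
  targets=[
    [-0.0535,-0.0356,0.004,0,0,0],
    [-0.0535,-0.0356,0.004,0,0,0],
    [-0.0535,-0.0356,0.004,0,0,0],
    [0,0,0,0,0,0],
    [0,0,0,0,0,0],
  ],
)

```text
time: 11.97
ee_pos: [0.6084, -0.1885, 0.199]
orientation: [[-0.703, 0.712, -0.001], [0.712, 0.703, 0.001], [0.001, -0.0, -1.0]]
contact_force: [0.4, 0.6, 0.8]
finger_gap: 0.0852
grip_force: 0.0
```

```bash
python3 - <<'E'
from h import *
for i in range(2):
    im,d,c=pts('wrist'); W=world(c,d); r=rim(W,(.608,-.186)); print(r)
print('C',rim(W,(.589,-.298)))
goto(r[0][0]/1e3,r[0][1]/1e3,.042,(r[0][4]+90)%90)
E
```

```text
(array([ 607.5, -184.1,   56.3,   56.8,   44.3,   82. ]), 1563)
(array([ 607.9, -185. ,   56.2,   56.6,   44.2,   82.1]), 1580)
C (array([ 590.9, -297.5,   56.2,   57.1,    7.7,   82. ]), 1136)
turn [-0.0003 -0.0018  0.0076] rows>= 0.09503526791577199 then shift(u) [0.0003 0.0006 0.2621] rows>= 3.7707538943715644 psi now 44.88 p [ 0.6078 -0.1854  0.1992]
```

send_rows(
  targets=[
    [0,0,0.0524,0,0,0.0076],
    [0,0,0.0524,0,0,0],
    [0,0,0.0524,0,0,0],
    [0,0,0.0524,0,0,0],
    [0,0,0.0524,0,0,0],
  ],
)

```text
time: 12.48
ee_pos: [0.6082, -0.1837, 0.0419]
orientation: [[-0.699, 0.715, -0.001], [0.715, 0.699, 0.001], [0.001, -0.0, -1.0]]
contact_force: [0.3, -0.6, -0.5]
finger_gap: 0.0851
grip_force: 0.0
```

send_rows(
  targets=[
    [0,0,0,0,0,0],
    [0,0,0,0,0,0],
    [0,0,0,0,0,0],
    [0,0,0,0,0,0],
    [0,0,0,0,0,0],
  ],
  gripper=-1,
)

```text
time: 12.9
ee_pos: [0.6096, -0.1862, 0.045]
orientation: [[-0.698, 0.716, 0.003], [0.716, 0.698, -0.001], [-0.003, 0.001, -1.0]]
contact_force: [-0.0, 0.1, -1.3]
finger_gap: 0.0554
grip_force: 63.6
```

send_rows(
  targets=[
    [0,0,0,0,0,0],
    [0,0,0,0,0,0],
  ],
)

```text
time: 13.07
ee_pos: [0.6088, -0.1862, 0.0439]
orientation: [[-0.698, 0.716, 0.001], [0.716, 0.698, -0.0], [-0.001, 0.0, -1.0]]
contact_force: [-0.5, 0.6, -1.3]
finger_gap: 0.0556
grip_force: 63.6
```

send_rows(
  targets=[
    [0,0,-0.04,0,0,0],
    [0,0,-0.063,0,0,0],
    [0,0,-0.063,0,0,0],
    [0,0,-0.063,0,0,0],
    [0,0,0,0,0,0],
  ],
)

```text
time: 13.48
ee_pos: [0.6133, -0.1883, 0.1892]
orientation: [[-0.698, 0.716, 0.015], [0.716, 0.698, -0.007], [-0.015, 0.005, -1.0]]
contact_force: [1.7, -1.2, -0.7]
finger_gap: 0.0555
grip_force: 64.3
```

send_rows(
  targets=[
    [0,0,0,0,0,0.0575],
    [0,0,0,0,0,0.0575],
    [0,0,0,0,0,0.0575],
    [0,0,0,0,0,0],
  ],
)

```text
time: 13.82
ee_pos: [0.608, -0.1859, 0.1801]
orientation: [[-0.48, 0.878, -0.001], [0.878, 0.48, 0.001], [0.001, -0.001, -1.0]]
contact_force: [-0.1, 0.4, -1.3]
finger_gap: 0.0555
grip_force: 64.3
```

```bash
python3 - <<'E'
from h import *
heldc()
# D1 measured corrected by (+3mm x, +.5mm y) tool
a=np.radians(28.75); ty=np.array([np.cos(a),np.sin(a)]); tx=np.array([-np.sin(a),np.cos(a)])
for n,D in dict(D1=(.5607,.2112),D0=(.6112,.1190)).items(): print(n,np.array(D)+.003*tx+.0005*ty)
p=np.array((.5607,.2112))+.003*tx+.0005*ty
goto(p[0],p[1],.178,28.75)
E
```

```text
held x [-0.0256  0.027 ] front wall y [-0.0282  0.0271] 2373
D1 [0.5596954  0.21407067]
D0 [0.6101954  0.12187067]
turn [-0.0005 -0.0007  0.0011] rows>= 0.014126100692992628 then shift(u) [0.6232 0.25   0.0033] rows>= 9.661237642966574 psi now 28.85 p [ 0.608  -0.1859  0.18  ]
```

send_rows(
  targets=[
    [0.0567,0.0227,0,0,0,0.0011],
    [0.0567,0.0227,0,0,0,0],
    [0.0567,0.0227,0,0,0,0],
    [0.0567,0.0227,0,0,0,0],
    [0.0567,0.0227,0,0,0,0],
  ],
)

```text
time: 14.28
ee_pos: [0.586, -0.0027, 0.18]
orientation: [[-0.481, 0.877, -0.001], [0.877, 0.481, 0.001], [0.001, -0.001, -1.0]]
contact_force: [1.3, 0.0, -0.7]
finger_gap: 0.0554
grip_force: 64.3
```

send_rows(
  targets=[
    [0.0567,0.0227,0,0,0,0],
    [0.0567,0.0227,0,0,0,0],
    [0.0567,0.0227,0,0,0,0],
    [0.0567,0.0227,0,0,0,0],
    [0.0567,0.0227,0,0,0,0],
  ],
)

```text
time: 14.7
ee_pos: [0.5641, 0.1795, 0.1802]
orientation: [[-0.482, 0.876, -0.001], [0.876, 0.482, 0.0], [0.001, -0.001, -1.0]]
contact_force: [0.4, -0.1, -1.5]
finger_gap: 0.0554
grip_force: 64.3
```

send_rows(
  targets=[
    [0.0567,0.0227,0,0,0,0],
    [0,0,0,0,0,0],
    [0,0,0,0,0,0],
    [0,0,0,0,0,0],
  ],
)

```text
time: 15.03
ee_pos: [0.5602, 0.214, 0.1801]
orientation: [[-0.481, 0.876, -0.001], [0.876, 0.481, -0.0], [0.0, -0.001, -1.0]]
contact_force: [-0.3, -1.0, -1.8]
finger_gap: 0.0554
grip_force: 64.3
```

```bash
python3 -c "
from h import *
mean();goto(.5597,.2141,.107,28.75)"
```

```text
pose [ 0.5604  0.2133  0.1802 28.6631] F tool [-0.41 -0.12  1.29] M tool [ 0.024  0.027 -0.002] tilt [-1.1e-03  1.0e-04 -1.0e+00] gap 0.05496236220161442
turn [-0.0006 -0.0005 -0.0022] rows>= 0.027276456546549168 then shift(u) [ 0.0027 -0.0003  0.1221] rows>= 1.7566732684043687 psi now 28.55 p [0.5607 0.2128 0.1802]
```

send_rows(
  targets=[
    [0.0015,0,0.03,0,0,-0.001],
    [0,0,0.03,0,0,0],
    [0,0,0.03,0,0,0],
    [0,0,0.01,0,0,0],
    [0,0,0,0,0,0],
  ],
)

```text
time: 15.65
ee_pos: [0.5588, 0.2138, 0.1186]
orientation: [[-0.48, 0.877, -0.005], [0.877, 0.48, -0.0], [0.002, -0.005, -1.0]]
contact_force: [0.2, 0.4, -0.7]
finger_gap: 0.0555
grip_force: 64.3
```

send_rows(
  targets=[
    [0,0,0.007,0,0,0],
    [0,0,0.007,0,0,0],
    [0,0,0.004,0,0,0],
    [0,0,0,0,0,0],
    [0,0,0,0,0,0],
  ],
)

```text
time: 16.07
ee_pos: [0.5604, 0.2147, 0.1098]
orientation: [[-0.481, 0.877, 0.0], [0.877, 0.481, -0.0], [-0.0, 0.0, -1.0]]
contact_force: [0.2, -2.8, -2.9]
finger_gap: 0.0556
grip_force: 64.2
```

```bash
python3 -c "
from h import *
mean()"
```

```text
pose [ 0.5604  0.2147  0.1098 28.7678] F tool [-3.15 -0.18  2.25] M tool [ 0.01  -0.548 -0.001] tilt [ 4.e-04 -1.e-04 -1.e+00] gap 0.055484180359321116
```

send_rows(
  targets=[
    [-0.0015,0,0.005,0,0,0],
    [0,0,0.005,0,0,0],
    [0,0,0.005,0,0,0],
    [0,0,0.005,0,0,0],
    [0,0,0.005,0,0,0],
  ],
)

```text
time: 16.68
ee_pos: [0.5593, 0.214, 0.0956]
orientation: [[-0.481, 0.877, -0.003], [0.877, 0.481, -0.0], [0.001, -0.003, -1.0]]
contact_force: [-2.8, -3.3, 10.1]
finger_gap: 0.0551
grip_force: 65.6
```

send_rows(
  targets=[
    [0,0,0.005,0,0,0],
    [0,0,0.005,0,0,0],
    [0,0,0.004,0,0,0],
    [0,0,0,0,0,0],
    [0,0,0,0,0,0],
  ],
)

```text
time: 17.1
ee_pos: [0.5601, 0.2144, 0.0853]
orientation: [[-0.481, 0.877, -0.002], [0.877, 0.481, 0.001], [0.001, -0.001, -1.0]]
contact_force: [0.4, -0.8, -3.1]
finger_gap: 0.0552
grip_force: 64.2
```

send_rows(
  targets=[
    [0,0,0.003,0,0,0],
    [0,0,0.002,0,0,0],
    [0,0,0,0,0,0],
    [0,0,0,0,0,0],
  ],
)

```text
time: 17.43
ee_pos: [0.5603, 0.2145, 0.0836]
orientation: [[-0.481, 0.877, -0.0], [0.877, 0.481, 0.001], [0.001, -0.0, -1.0]]
contact_force: [-1.6, -0.7, 3.1]
finger_gap: 0.0557
grip_force: 64.6
```

```bash
python3 -c "
from h import *
mean()"
```

```text
pose [ 0.5603  0.2145  0.0836 28.7433] F tool [-0.31 -1.51 -4.55] M tool [ 0.209 -0.053  0.002] tilt [-4.e-04  8.e-04 -1.e+00] gap 0.055351544025878
```

send_rows(
  targets=[
    [0,0,0,0,0,0],
    [0,0,0,0,0,0],
    [0,0,0,0,0,0],
    [0,0,0,0,0,0],
  ],
  gripper=1,
)

```text
time: 17.97
ee_pos: [0.5601, 0.2144, 0.0827]
orientation: [[-0.481, 0.877, -0.001], [0.877, 0.481, 0.001], [0.001, -0.001, -1.0]]
contact_force: [0.3, -0.5, -0.5]
finger_gap: 0.0853
grip_force: 0.0
```

send_rows(
  targets=[
    [0,0,-0.03,0,0,0],
    [0,0,-0.06,0,0,0],
    [0,0,-0.06,0,0,0],
    [0,0,-0.06,0,0,0],
    [0,0,-0.04,0,0,0],
  ],
)

```text
time: 18.38
ee_pos: [0.5615, 0.2146, 0.2364]
orientation: [[-0.481, 0.877, 0.003], [0.877, 0.481, 0.001], [-0.0, 0.003, -1.0]]
contact_force: [0.2, 0.2, -0.5]
finger_gap: 0.0853
grip_force: 0.0
```

send_rows(
  targets=[
    [0,0,0,0,0,0.0604],
    [0,0,0,0,0,0.0604],
    [0,0,0,0,0,0.0604],
    [0,0,0,0,0,0.0604],
    [0,0,0,0,0,0],
  ],
)

```text
time: 18.8
ee_pos: [0.5601, 0.2143, 0.2329]
orientation: [[-0.12, 0.993, -0.001], [0.993, 0.12, 0.001], [0.001, -0.001, -1.0]]
contact_force: [-0.3, 0.2, -0.9]
finger_gap: 0.0855
grip_force: 0.0
```

```bash
python3 - <<'E'
from h import *
im,d,c=pts('wrist'); W=world(c,d)
for p in ((.51,.304),(.56,.2145)): print('home',rim(W,p,.05,.112,.132))
k=(W[...,2]>.0735)&(W[...,2]<.085)&(np.hypot(W[...,0]-.61,W[...,1]-.12)<.02); w=W[k]; print('D0',cv2.minAreaRect((w[:,:2]*1000).astype(np.float32)),len(w))
im,d,c=pts('side'); W=world(c,d); 
print(rim(W,(.589,-.298)))
goto(.5905,-.2975,.2,7)
E
```

```text
home (array([509.6, 303.9,  56.8,  56.4,  29. , 122.2]), 1989)
home (array([560.4, 213. ,  56.2,  56.8,  29. , 121.9]), 1738)
D0 ((610.0955810546875, 120.78959655761719), (14.40014934539795, 15.2354736328125), 28.585878372192383) 156
(array([ 588. , -299.3,   57.9,   60.2,    5.7,   80.5]), 183)
turn [-0.0009 -0.0004  0.0016] rows>= 0.019613597412797713 then shift(u) [-0.8527 -0.0538  0.0547] rows>= 12.31902961703245 psi now 7.14 p [0.5602 0.2143 0.2328]
```

send_rows(
  targets=[
    [-0.0656,-0.0041,0.0042,0,0,0],
    [-0.0656,-0.0041,0.0042,0,0,0],
    [-0.0656,-0.0041,0.0042,0,0,0],
    [-0.0656,-0.0041,0.0042,0,0,0],
    [-0.0656,-0.0041,0.0042,0,0,0],
  ],
)

```text
time: 19.32
ee_pos: [0.572, 0.0159, 0.2202]
orientation: [[-0.125, 0.992, -0.001], [0.992, 0.125, 0.001], [0.001, -0.001, -1.0]]
contact_force: [-0.1, 0.9, -0.2]
finger_gap: 0.0854
grip_force: 0.0
```

send_rows(
  targets=[
    [-0.0656,-0.0041,0.0042,0,0,0],
    [-0.0656,-0.0041,0.0042,0,0,0],
    [-0.0656,-0.0041,0.0042,0,0,0],
    [-0.0656,-0.0041,0.0042,0,0,0],
    [-0.0656,-0.0041,0.0042,0,0,0],
  ],
)

```text
time: 19.73
ee_pos: [0.5837, -0.1814, 0.2074]
orientation: [[-0.124, 0.992, -0.001], [0.992, 0.124, 0.001], [0.001, -0.001, -1.0]]
contact_force: [0.8, -0.1, 0.6]
finger_gap: 0.0858
grip_force: 0.0
```

send_rows(
  targets=[
    [-0.0656,-0.0041,0.0042,0,0,0],
    [-0.0656,-0.0041,0.0042,0,0,0],
    [-0.0656,-0.0041,0.0042,0,0,0],
    [0,0,0,0,0,0],
    [0,0,0,0,0,0],
  ],
)

```text
time: 20.15
ee_pos: [0.5905, -0.3001, 0.1992]
orientation: [[-0.12, 0.993, -0.001], [0.993, 0.12, 0.001], [0.001, -0.001, -1.0]]
contact_force: [-0.7, 1.6, 0.1]
finger_gap: 0.0856
grip_force: 0.0
```

```bash
python3 - <<'E'
from h import *
for i in range(2):
    im,d,c=pts('wrist'); W=world(c,d); r=rim(W,(.5905,-.298)); print(r)
np.savez('w_c.npz',im=im,W=W)
goto(r[0][0]/1e3,r[0][1]/1e3,.042,r[0][4])
E
```

```text
(array([ 591. , -296.5,   56.2,   56.7,    7.5,   82.1]), 1571)
(array([ 591.3, -297.5,   56.1,   56.9,    7.4,   82.2]), 1571)
turn [-0.0011 -0.0014 -0.004 ] rows>= 0.050338613656915186 then shift(u) [-0.0013  0.0012  0.2625] rows>= 3.777239276196576 psi now 7.04 p [ 0.5905 -0.2968  0.1995]
```

send_rows(
  targets=[
    [0,0,0.0525,0,0,-0.004],
    [0,0,0.0525,0,0,0],
    [0,0,0.0525,0,0,0],
    [0,0,0.0525,0,0,0],
    [0,0,0.0525,0,0,0],
  ],
)

```text
time: 20.67
ee_pos: [0.5911, -0.2951, 0.0418]
orientation: [[-0.132, 0.991, -0.001], [0.991, 0.132, 0.001], [0.001, -0.001, -1.0]]
contact_force: [0.2, -0.1, -0.6]
finger_gap: 0.0855
grip_force: 0.0
```

send_rows(
  targets=[
    [0,0,0,0,0,0],
    [0,0,0,0,0,0],
    [0,0,0,0,0,0],
    [0,0,0,0,0,0],
    [0,0,0,0,0,0],
  ],
  gripper=-1,
)

```text
time: 21.08
ee_pos: [0.5922, -0.298, 0.0451]
orientation: [[-0.129, 0.992, 0.003], [0.992, 0.129, -0.002], [-0.002, 0.002, -1.0]]
contact_force: [0.3, 0.3, -1.3]
finger_gap: 0.0552
grip_force: 63.5
```

send_rows(
  targets=[
    [0,0,0,0,0,0],
    [0,0,0,0,0,0],
  ],
)

```text
time: 21.25
ee_pos: [0.5913, -0.2978, 0.0439]
orientation: [[-0.128, 0.992, 0.001], [0.992, 0.128, -0.001], [-0.001, 0.001, -1.0]]
contact_force: [0.5, -0.1, -1.8]
finger_gap: 0.0552
grip_force: 63.5
```

send_rows(
  targets=[
    [0,0,-0.04,0,0,0],
    [0,0,-0.063,0,0,0],
    [0,0,-0.063,0,0,0],
    [0,0,-0.063,0,0,0],
    [0,0,0,0,0,0],
  ],
)

```text
time: 21.67
ee_pos: [0.5955, -0.3007, 0.1895]
orientation: [[-0.128, 0.992, 0.013], [0.992, 0.128, -0.01], [-0.012, 0.012, -1.0]]
contact_force: [1.0, -0.5, -0.2]
finger_gap: 0.0554
grip_force: 64.0
```

send_rows(
  targets=[
    [0,0,0,0,0,-0.0593],
    [0,0,0,0,0,-0.0593],
    [0,0,0,0,0,-0.0593],
    [0,0,0,0,0,-0.0593],
    [0,0,0,0,0,0],
  ],
)

```text
time: 22.08
ee_pos: [0.5906, -0.2974, 0.1799]
orientation: [[-0.482, 0.876, -0.001], [0.876, 0.482, 0.001], [0.001, -0.001, -1.0]]
contact_force: [-0.4, -0.6, -0.9]
finger_gap: 0.0555
grip_force: 64.0
```

```bash
python3 - <<'E'
from h import *
heldc(); heldc()
goto(.6105,.1217,.178,28.75)
E
```

```text
held x [-0.0253  0.026 ] front wall y [-0.028   0.0272] 2324
held x [-0.0254  0.026 ] front wall y [-0.028   0.0271] 2330
turn [-0.0005 -0.0008 -0.0021] rows>= 0.026112003425895567 then shift(u) [0.5966 0.365  0.003 ] rows>= 10.063087914348202 psi now 28.56 p [ 0.5907 -0.2975  0.1798]
```

send_rows(
  targets=[
    [0.0545,0.0333,0,0,0,-0.002],
    [0.0545,0.0333,0,0,0,0],
    [0.0545,0.0333,0,0,0,0],
    [0.0545,0.0333,0,0,0,0],
    [0.0545,0.0333,0,0,0,0],
  ],
)

```text
time: 22.6
ee_pos: [0.5993, -0.1046, 0.18]
orientation: [[-0.48, 0.877, -0.001], [0.877, 0.48, 0.001], [0.001, -0.0, -1.0]]
contact_force: [0.5, 0.5, -1.6]
finger_gap: 0.0555
grip_force: 64.0
```

send_rows(
  targets=[
    [0.0545,0.0333,0,0,0,0],
    [0.0545,0.0333,0,0,0,0],
    [0.0545,0.0333,0,0,0,0],
    [0.0545,0.0333,0,0,0,0],
    [0.0545,0.0333,0,0,0,0],
  ],
)

```text
time: 23.02
ee_pos: [0.6078, 0.0871, 0.1802]
orientation: [[-0.481, 0.877, -0.001], [0.877, 0.481, 0.0], [0.001, -0.0, -1.0]]
contact_force: [0.6, 0.6, -0.9]
finger_gap: 0.0554
grip_force: 64.0
```

send_rows(
  targets=[
    [0.0545,0.0333,0,0,0,0],
    [0,0,0,0,0,0],
    [0,0,0,0,0,0],
    [0,0,0,0,0,0],
  ],
)

```text
time: 23.35
ee_pos: [0.6096, 0.1236, 0.18]
orientation: [[-0.483, 0.876, -0.001], [0.876, 0.483, -0.0], [0.0, -0.001, -1.0]]
contact_force: [0.2, -0.4, -2.1]
finger_gap: 0.0554
grip_force: 64.2
```

```bash
python3 -c "
from h import *
mean();goto(.6103,.1233,.109,28.75)"
```

```text
pose [ 0.6097  0.1227  0.1801 28.8039] F tool [-0.07 -0.22  1.21] M tool [ 0.027 -0.006 -0.024] tilt [-1.1e-03  2.0e-04 -1.0e+00] gap 0.05519661940449614
turn [-0.0005 -0.0005 -0.0001] rows>= 0.006505571256384881 then shift(u) [0.0014 0.0017 0.1185] rows>= 1.7057351719830505 psi now 28.74 p [0.6098 0.1221 0.1801]
```

send_rows(
  targets=[
    [0.0007,0.001,0.03,0,0,0],
    [0,0,0.03,0,0,0],
    [0,0,0.03,0,0,0],
    [0,0,0.01,0,0,0],
    [0,0,0,0,0,0],
  ],
)

```text
time: 23.97
ee_pos: [0.6087, 0.1232, 0.1183]
orientation: [[-0.481, 0.876, -0.005], [0.876, 0.481, 0.0], [0.003, -0.004, -1.0]]
contact_force: [-0.8, -0.7, -1.5]
finger_gap: 0.0554
grip_force: 64.2
```

send_rows(
  targets=[
    [0,0,0.007,0,0,0],
    [0,0,0.007,0,0,0],
    [0,0,0.004,0,0,0],
    [0,0,0,0,0,0],
    [0,0,0,0,0,0],
  ],
)

```text
time: 24.38
ee_pos: [0.6105, 0.1237, 0.1097]
orientation: [[-0.483, 0.875, 0.0], [0.875, 0.483, -0.001], [-0.001, 0.0, -1.0]]
contact_force: [-0.2, -2.6, -2.0]
finger_gap: 0.0557
grip_force: 64.1
```

```bash
python3 -c "
from h import *
mean()"
```

```text
pose [ 0.6105  0.1237  0.1097 28.9064] F tool [-3.16 -0.67  2.05] M tool [ 0.148 -0.693  0.012] tilt [ 4.e-04 -5.e-04 -1.e+00] gap 0.055266493590021365
```

send_rows(
  targets=[
    [-0.0015,0,0.005,0,0,0],
    [0,0,0.005,0,0,0],
    [0,0,0.005,0,0,0],
    [0,0,0.005,0,0,0],
    [0,0,0.005,0,0,0],
  ],
)

```text
time: 25.0
ee_pos: [0.6094, 0.123, 0.0957]
orientation: [[-0.484, 0.875, -0.003], [0.875, 0.484, -0.001], [0.001, -0.003, -1.0]]
contact_force: [-3.8, -4.4, 11.3]
finger_gap: 0.0554
grip_force: 65.4
```

send_rows(
  targets=[
    [0,0,0.005,0,0,0],
    [0,0,0.005,0,0,0],
    [0,0,0.004,0,0,0],
    [0,0,0,0,0,0],
    [0,0,0,0,0,0],
  ],
)

```text
time: 25.42
ee_pos: [0.6106, 0.1236, 0.0852]
orientation: [[-0.483, 0.876, -0.001], [0.876, 0.483, 0.001], [0.001, -0.0, -1.0]]
contact_force: [1.7, -2.2, -5.0]
finger_gap: 0.0551
grip_force: 64.1
```

send_rows(
  targets=[
    [0,0,0.003,0,0,0],
    [0,0,0.002,0,0,0],
    [0,0,0,0,0,0],
    [0,0,0,0,0,0],
  ],
)

```text
time: 25.75
ee_pos: [0.6107, 0.1236, 0.0837]
orientation: [[-0.483, 0.876, -0.0], [0.876, 0.483, 0.001], [0.001, 0.0, -1.0]]
contact_force: [-0.1, -2.8, 4.3]
finger_gap: 0.0557
grip_force: 64.7
```

```bash
python3 -c "
from h import *
mean()"
```

```text
pose [ 0.6107  0.1235  0.0836 28.8909] F tool [-2.36 -1.71 -4.95] M tool [ 0.381 -0.43  -0.013] tilt [-1.e-04  5.e-04 -1.e+00] gap 0.055538033266205544
```

send_rows(
  targets=[
    [0,0,0,0,0,0],
    [0,0,0,0,0,0],
    [0,0,0,0,0,0],
    [0,0,0,0,0,0],
  ],
  gripper=1,
)

```text
time: 26.28
ee_pos: [0.61, 0.124, 0.0825]
orientation: [[-0.483, 0.876, -0.002], [0.876, 0.483, 0.001], [0.002, -0.001, -1.0]]
contact_force: [-0.4, -0.8, -0.2]
finger_gap: 0.0855
grip_force: 0.0
```

send_rows(
  targets=[
    [0,0,-0.03,0,0,0],
    [0,0,-0.06,0,0,0],
    [0,0,-0.06,0,0,0],
    [0,0,-0.06,0,0,0],
    [0,0,-0.04,0,0,0],
  ],
)

```text
time: 26.7
ee_pos: [0.6116, 0.1239, 0.2364]
orientation: [[-0.483, 0.875, 0.003], [0.875, 0.483, 0.001], [-0.001, 0.003, -1.0]]
contact_force: [0.9, -0.8, 0.0]
finger_gap: 0.0855
grip_force: 0.0
```

send_rows(
  targets=[
    [0,0,0,0,0,0],
    [0,0,0,0,0,0],
  ],
)

```text
time: 26.87
ee_pos: [0.6113, 0.1238, 0.2347]
orientation: [[-0.483, 0.875, 0.003], [0.875, 0.483, 0.001], [-0.001, 0.003, -1.0]]
contact_force: [-0.5, -0.1, -0.9]
finger_gap: 0.0853
grip_force: 0.0
```

```bash
python3 - <<'E'
from h import *
im,d,c=pts('wrist'); W=world(c,d)
for p in ((.51,.304),(.56,.2145),(.6105,.122)): print('home',rim(W,p,.05,.112,.132))
im,d,c=pts('side'); W=world(c,d); 
for p in ((.51,.304),(.56,.2145),(.6105,.122)): print('home',rim(W,p,.05,.112,.132))
for p in ((.455,-.064),(.618,-.051),(.422,-.213)): print(rim(W,p,.03,.084,.1))
goto(.6195,-.0495,.2,28.75)
E
```

```text
home None
home (array([558.5, 212.9,  56.6,  56.1,  28.9, 120.5]), 1915)
home (array([609.5, 121.3,  56.2,  56.4,  28.9, 120.1]), 1658)
home (array([505.8, 303.7,  62. ,  64.7,  30.2, 118.4]), 111)
home (array([556.4, 212.7,  61.5,  60.1,  26.7, 117.9]), 115)
home (array([608.7, 119.4,  61.7,  59.4,  27.6, 118.4]), 128)
(array([452.9, -65. ,  38.3,  39.9, -21.1,  89.1]), 112)
(array([616.6, -53.4,  37.6,  40. ,  25.1,  88.6]), 96)
(array([ 421.7, -213.7,   42.6,   38.1,  -18.9,   90.6]), 151)
turn [-0.0018 -0.0015  0.0016] rows>= 0.022423749696831086 then shift(u) [-0.261  -0.124   0.0529] rows>= 4.226706303793123 psi now 28.89 p [0.6094 0.1236 0.2317]
```

send_rows(
  targets=[
    [-0.0522,-0.0248,0.0106,0,0,0],
    [-0.0522,-0.0248,0.0106,0,0,0],
    [-0.0522,-0.0248,0.0106,0,0,0],
    [-0.0522,-0.0248,0.0106,0,0,0],
    [-0.0522,-0.0248,0.0106,0,0,0],
  ],
)

```text
time: 27.38
ee_pos: [0.6195, -0.0505, 0.1983]
orientation: [[-0.484, 0.875, -0.005], [0.875, 0.484, 0.002], [0.004, -0.004, -1.0]]
contact_force: [0.7, -0.2, -0.1]
finger_gap: 0.0855
grip_force: 0.0
```

send_rows(
  targets=[
    [0,0,0,0,0,0],
    [0,0,0,0,0,0],
    [0,0,0,0,0,0],
  ],
)

```text
time: 27.63
ee_pos: [0.6199, -0.0492, 0.1992]
orientation: [[-0.482, 0.876, -0.005], [0.876, 0.482, 0.002], [0.004, -0.003, -1.0]]
contact_force: [1.1, -0.1, 0.7]
finger_gap: 0.0851
grip_force: 0.0
```

```bash
cat >> h.py <<'E'
def jar(p,psi=28.75,z=.053,zl=.086,zh=.096):
    im,d,c=pts('wrist'); W=world(c,d); r=rim(W,p,.035,zl,zh); print(r); goto(r[0][0]/1e3,r[0][1]/1e3,z,psi)
E
python3 - <<'E'
from h import *
jar((.6195,-.05)); jar((.6195,-.05))
E
```

```text
(array([619.4, -50.2,  40.1,  40. ,  -7.8,  90.8]), 2072)
turn [-0.0014 -0.0021  0.0018] rows>= 0.025906056639123463 then shift(u) [-0.0018 -0.0025  0.2447] rows>= 3.5212723167141338 psi now 28.92 p [ 0.6202 -0.0485  0.1998]
(array([619.4, -50.5,  39.9,  39.9,  41. ,  90.7]), 2062)
turn [-0.0011 -0.0016  0.0024] rows>= 0.030615850781183184 then shift(u) [-0.0026 -0.0034  0.2455] rows>= 3.5325841558751683 psi now 28.97 p [ 0.6204 -0.0482  0.2003]
```

send_rows(
  targets=[
    [-0.001,-0.003,0.049,-0.0012,-0.0018,0.002],
    [0,0,0.049,0,0,0],
    [0,0,0.049,0,0,0],
    [0,0,0.049,0,0,0],
    [0,0,0.049,0,0,0],
  ],
)

```text
time: 28.15
ee_pos: [0.62, -0.0493, 0.0532]
orientation: [[-0.483, 0.876, 0.003], [0.876, 0.483, -0.001], [-0.002, 0.002, -1.0]]
contact_force: [-0.7, -0.7, -0.6]
finger_gap: 0.0856
grip_force: 0.0
```

send_rows(
  targets=[
    [0,0,0,0,0,0],
    [0,0,0,0,0,0],
    [0,0,0,0,0,0],
    [0,0,0,0,0,0],
    [0,0,0,0,0,0],
  ],
  gripper=-1,
)

```text
time: 28.57
ee_pos: [0.6215, -0.0511, 0.0565]
orientation: [[-0.481, 0.877, 0.006], [0.877, 0.481, -0.002], [-0.005, 0.005, -1.0]]
contact_force: [-0.3, 0.9, 1.8]
finger_gap: 0.0397
grip_force: 60.3
```

send_rows(
  targets=[
    [0,0,0,0,0,0],
    [0,0,0,0,0,0],
    [0,0,0,0,0,0],
  ],
)

```text
time: 28.82
ee_pos: [0.6215, -0.0512, 0.0564]
orientation: [[-0.48, 0.877, 0.006], [0.877, 0.48, -0.002], [-0.005, 0.005, -1.0]]
contact_force: [-0.2, 0.3, 6.7]
finger_gap: 0.04
grip_force: 60.8
```

send_rows(
  targets=[
    [0,0,-0.04,0,0,0],
    [0,0,-0.055,0,0,0],
    [0,0,-0.06,0,0,0],
    [0,0,-0.06,0,0,0],
    [0,0,-0.055,0,0,0],
  ],
)

```text
time: 29.23
ee_pos: [0.6194, -0.051, 0.2184]
orientation: [[-0.48, 0.877, 0.003], [0.877, 0.48, -0.001], [-0.003, 0.002, -1.0]]
contact_force: [1.2, 0.7, -1.9]
finger_gap: 0.0396
grip_force: 60.8
```

send_rows(
  targets=[
    [0,0,0,0,0,0],
    [0,0,0,0,0,0],
    [0,0,0,0,0,0],
  ],
)

```text
time: 29.48
ee_pos: [0.6186, -0.0507, 0.2156]
orientation: [[-0.48, 0.877, 0.001], [0.877, 0.48, -0.001], [-0.001, 0.0, -1.0]]
contact_force: [0.7, -0.2, -1.6]
finger_gap: 0.0396
grip_force: 60.9
```

```bash
python3 - <<'E'
from h import *
s=mean()
goto(.6105,.1225,.213,28.75)
im,d,c=pts('wrist'); st=env.read_state(); L=(world(c,d)-np.array(st['ee_pos']))@np.array(st['orientation'])
k=(abs(L[...,2]+.037)<.004)&(abs(L[...,1])<.019)&(abs(L[...,0])<.04); print('jar x',np.percentile(L[k][:,0],[1,99]),np.median(L[k][:,2]),k.sum())
E
```

```text
pose [ 0.6182 -0.0507  0.2145 28.7019] F tool [ 0.18 -0.56  1.65] M tool [ 0.018 -0.001 -0.023] tilt [-2.3e-03  1.0e-04 -1.0e+00] gap 0.039777022384169324
turn [-0.0011 -0.0006 -0.0005] rows>= 0.013597306644039615 then shift(u) [0.2594 0.1273 0.0016] rows>= 4.157227881879087 psi now 28.7 p [ 0.6184 -0.0507  0.214 ]
jar x [-0.01775738  0.01976448] -0.034031964874395165 7263
```

send_rows(
  targets=[
    [0.0519,0.0255,0,0,0,0],
    [0.0519,0.0255,0,0,0,0],
    [0.0519,0.0255,0,0,0,0],
    [0.0519,0.0255,0,0,0,0],
    [0.0519,0.0255,0,0,0,0],
  ],
)

```text
time: 30.15
ee_pos: [0.6112, 0.1237, 0.2147]
orientation: [[-0.48, 0.877, 0.0], [0.877, 0.48, -0.001], [-0.001, -0.0, -1.0]]
contact_force: [0.6, 0.6, -1.7]
finger_gap: 0.0398
grip_force: 60.8
```

send_rows(
  targets=[
    [0,0,0,0,0,0],
    [0,0,0,0,0,0],
    [0,0,0,0,0,0],
  ],
)

```text
time: 30.4
ee_pos: [0.6116, 0.1222, 0.215]
orientation: [[-0.481, 0.877, 0.001], [0.877, 0.481, -0.002], [-0.002, -0.0, -1.0]]
contact_force: [-0.6, -0.6, -1.5]
finger_gap: 0.0397
grip_force: 60.9
```

```bash
python3 -c "
from h import *
mean();goto(.6107,.1228,.140,28.75)"
```

```text
pose [ 0.6119  0.1214  0.2153 28.6705] F tool [-0.23 -0.18  1.44] M tool [0.02  0.007 0.026] tilt [ 0.0015 -0.0014 -1.    ] gap 0.039635929454463696
turn [ 0.0005  0.0013 -0.0017] rows>= 0.0215632387065857 then shift(u) [ 0.0039 -0.0005  0.126 ] rows>= 1.814148614499602 psi now 28.6 p [0.6121 0.1209 0.2156]
```

send_rows(
  targets=[
    [0.0015,0,0.035,0,0,0],
    [0,0,0.035,0,0,0],
    [0,0,0.025,0,0,0],
    [0,0,0.012,0,0,0],
    [0,0,0,0,0,0],
  ],
)

```text
time: 31.02
ee_pos: [0.6104, 0.1221, 0.1497]
orientation: [[-0.479, 0.878, -0.002], [0.878, 0.479, -0.001], [-0.0, -0.002, -1.0]]
contact_force: [-0.5, 0.5, -1.3]
finger_gap: 0.0399
grip_force: 61.0
```

send_rows(
  targets=[
    [0,0,0.006,0,0,0],
    [0,0,0.006,0,0,0],
    [0,0,0,0,0,0],
    [0,0,0,0,0,0],
  ],
)

```text
time: 31.35
ee_pos: [0.612, 0.1231, 0.1451]
orientation: [[-0.48, 0.877, 0.003], [0.877, 0.48, -0.001], [-0.002, 0.002, -1.0]]
contact_force: [-0.1, 0.8, -1.6]
finger_gap: 0.0395
grip_force: 61.0
```

send_rows(
  targets=[
    [0,0,0.003,0,0,0],
    [0,0,0.003,0,0,0],
    [0,0,0,0,0,0],
  ],
)

```text
time: 31.6
ee_pos: [0.6115, 0.1232, 0.1408]
orientation: [[-0.48, 0.877, 0.002], [0.877, 0.48, -0.001], [-0.002, 0.001, -1.0]]
contact_force: [-0.2, -0.5, -1.2]
finger_gap: 0.0394
grip_force: 61.0
```

```bash
python3 -c "
from h import *
mean()"
```

```text
pose [ 0.6115  0.1232  0.1408 28.7161] F tool [-0.19 -0.19  1.57] M tool [0.011 0.021 0.012] tilt [ 0.0021 -0.0011 -1.    ] gap 0.03977985603294563
```

send_rows(
  targets=[
    [0,0,0.003,0,0,0],
    [0,0,0,0,0,0],
    [0,0,0,0,0,0],
  ],
)

```text
time: 32.05
ee_pos: [0.6115, 0.1231, 0.1389]
orientation: [[-0.48, 0.877, 0.002], [0.877, 0.48, -0.001], [-0.002, 0.001, -1.0]]
contact_force: [-0.1, -0.8, -1.6]
finger_gap: 0.0391
grip_force: 61.0
```

send_rows(
  targets=[
    [0,0,0,0,0,0],
    [0,0,0,0,0,0],
    [0,0,0,0,0,0],
    [0,0,0,0,0,0],
    [0,0,0,0,0,0],
  ],
  gripper=1,
)

```text
time: 32.47
ee_pos: [0.6118, 0.1231, 0.1392]
orientation: [[-0.48, 0.877, 0.002], [0.877, 0.48, -0.001], [-0.002, 0.002, -1.0]]
contact_force: [-0.2, -0.5, -0.0]
finger_gap: 0.0858
grip_force: 0.0
```

send_rows(
  targets=[
    [0,0,-0.03,0,0,0],
    [0,0,-0.05,0,0,0],
    [0,0,-0.05,0,0,0],
    [0,0,-0.03,0,0,0],
    [0,0,0,0,0,0],
  ],
)

```text
time: 32.88
ee_pos: [0.6145, 0.1234, 0.2402]
orientation: [[-0.48, 0.877, 0.012], [0.877, 0.481, -0.001], [-0.007, 0.01, -1.0]]
contact_force: [0.7, 0.5, 1.2]
finger_gap: 0.0857
grip_force: 0.0
```

send_rows(
  targets=[
    [0,0,0,0,0,0],
    [0,0,0,0,0,0],
  ],
)

```text
time: 33.05
ee_pos: [0.6105, 0.1231, 0.2341]
orientation: [[-0.48, 0.877, 0.0], [0.877, 0.48, -0.001], [-0.001, -0.0, -1.0]]
contact_force: [0.0, -0.2, -0.4]
finger_gap: 0.0852
grip_force: 0.0
```

```bash
python3 - <<'E'
from h import *
im,d,c=pts('wrist'); W=world(c,d); print('jar in cup',rim(W,(.6107,.1225),.035,.162,.182),'rims',rim(W,(.6107,.1225),.05,.112,.132),rim(W,(.56,.214),.05,.112,.132))
goto(.456,-.063,.205,28.75)
E
```

```text
jar in cup (array([609. , 123.4,  39.9,  40.1, -24.3, 171.6]), 3108) rims (array([610.8, 121.3,  56.1,  56.7,  28.9, 121.5]), 1459) (array([559.6, 213.2,  56.3,  55.5,  28.6, 121.7]), 1948)
turn [-0.001   0.0003 -0.0005] rows>= 0.012555128011858646 then shift(u) [-0.1483 -0.3746  0.0475] rows>= 5.837491864017308 psi now 28.71 p [0.6103 0.1231 0.2335]
```

send_rows(
  targets=[
    [-0.0212,-0.0535,0.0068,0,0,0],
    [-0.0212,-0.0535,0.0068,0,0,0],
    [-0.0212,-0.0535,0.0068,0,0,0],
    [-0.0212,-0.0535,0.0068,0,0,0],
    [-0.0212,-0.0535,0.0068,0,0,0],
  ],
)

```text
time: 33.52
ee_pos: [0.499, -0.0103, 0.2129]
orientation: [[-0.481, 0.877, -0.001], [0.877, 0.481, -0.0], [0.0, -0.001, -1.0]]
contact_force: [1.1, -0.5, -0.4]
finger_gap: 0.0858
grip_force: 0.0
```

send_rows(
  targets=[
    [-0.0212,-0.0535,0.0068,0,0,0],
    [-0.0212,-0.0535,0.0068,0,0,0],
    [0,0,0,0,0,0],
    [0,0,0,0,0,0],
    [0,0,0,0,0,0],
  ],
)

```text
time: 33.93
ee_pos: [0.4572, -0.0628, 0.2057]
orientation: [[-0.48, 0.878, 0.001], [0.878, 0.48, -0.0], [-0.001, 0.001, -1.0]]
contact_force: [0.4, -0.3, 1.2]
finger_gap: 0.0851
grip_force: 0.0
```

```bash
python3 - <<'E'
from h import *
jar((.456,-.063)); jar((.456,-.063))
E
```

```text
(array([456.2, -62.7,  39.7,  39.8,  27.8,  90.4]), 1994)
turn [ 0.0009  0.0009 -0.0003] rows>= 0.011661428500394932 then shift(u) [ 0.0009 -0.0024  0.255 ] rows>= 3.668782532914036 psi now 28.73 p [ 0.4577 -0.0625  0.206 ]
(array([455.8, -63.1,  39.7,  39.9, -15.7,  90.4]), 1997)
turn [0.001  0.0011 0.0003] rows>= 0.014085005566962298 then shift(u) [ 0.0004 -0.0038  0.2552] rows>= 3.6719396672193536 psi now 28.78 p [ 0.4579 -0.0622  0.2061]
```

send_rows(
  targets=[
    [0.0005,-0.0025,0.051,0.0005,0.0005,0],
    [0,0,0.051,0,0,0],
    [0,0,0.051,0,0,0],
    [0,0,0.051,0,0,0],
    [0,0,0.051,0,0,0],
  ],
)

```text
time: 34.45
ee_pos: [0.4572, -0.0625, 0.0521]
orientation: [[-0.482, 0.876, 0.003], [0.876, 0.482, -0.001], [-0.003, 0.002, -1.0]]
contact_force: [0.3, 0.7, -0.2]
finger_gap: 0.0853
grip_force: 0.0
```

send_rows(
  targets=[
    [0,0,0,0,0,0],
    [0,0,0,0,0,0],
    [0,0,0,0,0,0],
    [0,0,0,0,0,0],
    [0,0,0,0,0,0],
  ],
  gripper=-1,
)

```text
time: 34.87
ee_pos: [0.4572, -0.0637, 0.0553]
orientation: [[-0.481, 0.877, 0.005], [0.877, 0.481, -0.002], [-0.004, 0.003, -1.0]]
contact_force: [0.5, 0.2, -1.9]
finger_gap: 0.0397
grip_force: 60.4
```

send_rows(
  targets=[
    [0,0,0,0,0,0],
    [0,0,0,0,0,0],
    [0,0,0,0,0,0],
  ],
)

```text
time: 35.12
ee_pos: [0.4572, -0.0638, 0.0552]
orientation: [[-0.48, 0.877, 0.005], [0.877, 0.48, -0.002], [-0.004, 0.003, -1.0]]
contact_force: [-0.9, 1.1, 7.7]
finger_gap: 0.0395
grip_force: 61.2
```

send_rows(
  targets=[
    [0,0,-0.04,0,0,0],
    [0,0,-0.055,0,0,0],
    [0,0,-0.06,0,0,0],
    [0,0,-0.06,0,0,0],
    [0,0,-0.055,0,0,0],
  ],
)

```text
time: 35.53
ee_pos: [0.4553, -0.0632, 0.218]
orientation: [[-0.48, 0.877, 0.002], [0.877, 0.48, -0.001], [-0.002, 0.001, -1.0]]
contact_force: [0.1, 0.1, -2.3]
finger_gap: 0.0399
grip_force: 61.1
```

send_rows(
  targets=[
    [0,0,0,0,0,0],
    [0.0402,0.0466,0,0,0,0],
    [0.0402,0.0466,0,0,0,0],
    [0.0402,0.0466,0,0,0,0],
    [0.0402,0.0466,0,0,0,0],
  ],
)

```text
time: 35.95
ee_pos: [0.5072, 0.0762, 0.2154]
orientation: [[-0.479, 0.878, 0.001], [0.878, 0.479, -0.001], [-0.001, 0.0, -1.0]]
contact_force: [1.0, -0.6, -1.5]
finger_gap: 0.0398
grip_force: 61.2
```

send_rows(
  targets=[
    [0.0402,0.0466,0,0,0,0],
    [0.0402,0.0466,0,0,0,0],
    [0.0402,0.0466,0,0,0,0],
    [0.0402,0.0466,0,0,0,0],
    [0,0,0,0,0,0],
  ],
)

```text
time: 36.37
ee_pos: [0.5611, 0.2193, 0.2152]
orientation: [[-0.484, 0.875, 0.005], [0.875, 0.484, 0.003], [0.0, 0.006, -1.0]]
contact_force: [0.8, -0.5, -1.3]
finger_gap: 0.0396
grip_force: 61.5
```

send_rows(
  targets=[
    [0,0,0,0,0,0],
    [0,0,0,0,0,0],
    [0,0,0,0,0,0],
  ],
)

```text
time: 36.62
ee_pos: [0.5582, 0.2121, 0.2148]
orientation: [[-0.479, 0.878, -0.001], [0.878, 0.479, -0.002], [-0.001, -0.001, -1.0]]
contact_force: [0.3, -1.1, -1.1]
finger_gap: 0.0398
grip_force: 61.5
```

```bash
python3 - <<'E'
from h import *
mean();goto(.5603,.2138,.140,28.75)
im,d,c=pts('wrist'); st=env.read_state(); L=(world(c,d)-np.array(st['ee_pos']))@np.array(st['orientation'])
k=(abs(L[...,2]+.035)<.005)&(abs(L[...,1])<.019)&(abs(L[...,0])<.04); print('jar x',np.percentile(L[k][:,0],[1,99]),np.median(L[k][:,2]),k.sum())
E
```

```text
pose [ 0.5585  0.212   0.2151 28.6182] F tool [-0.28  0.03  1.79] M tool [ 0.006  0.004 -0.009] tilt [ 5.e-04 -1.e-03 -1.e+00] gap 0.039814437313970885
turn [ 0.0001  0.0007 -0.0015] rows>= 0.0192141853149726 then shift(u) [0.0014 0.0031 0.1256] rows>= 1.808097910810794 psi now 28.61 p [0.559  0.2122 0.2154]
jar x [-0.01798996  0.02037973] -0.035085644166610176 8255
```

send_rows(
  targets=[
    [0.0014,0.0028,0.035,0,0,0],
    [0,0,0.035,0,0,0],
    [0,0,0.025,0,0,0],
    [0,0,0.012,0,0,0],
    [0,0,0,0,0,0],
  ],
)

```text
time: 37.28
ee_pos: [0.5592, 0.2142, 0.1493]
orientation: [[-0.48, 0.877, -0.003], [0.877, 0.48, -0.002], [0.0, -0.003, -1.0]]
contact_force: [0.4, 0.1, -2.8]
finger_gap: 0.0396
grip_force: 61.5
```

send_rows(
  targets=[
    [0,0,0.006,0,0,0],
    [0,0,0.006,0,0,0],
    [0,0,0.006,0,0,0],
    [0,0,0,0,0,0],
    [0,0,0,0,0,0],
  ],
)

```text
time: 37.7
ee_pos: [0.5605, 0.2149, 0.1405]
orientation: [[-0.48, 0.877, 0.001], [0.877, 0.48, -0.001], [-0.001, 0.001, -1.0]]
contact_force: [-0.6, -0.1, -1.5]
finger_gap: 0.0397
grip_force: 61.5
```

```bash
python3 -c "
from h import *
mean()"
```

```text
pose [ 0.5606  0.2149  0.1406 28.712 ] F tool [ 0.1  -0.25  1.25] M tool [-0.01  -0.016  0.018] tilt [ 1.7e-03 -6.0e-04 -1.0e+00] gap 0.03995287074994903
```

send_rows(
  targets=[
    [0,0,0.0035,0,0,0],
    [0,0,0,0,0,0],
    [0,0,0,0,0,0],
  ],
)

```text
time: 38.15
ee_pos: [0.5602, 0.2148, 0.138]
orientation: [[-0.48, 0.877, 0.001], [0.877, 0.48, -0.001], [-0.001, 0.0, -1.0]]
contact_force: [0.5, -0.1, -2.2]
finger_gap: 0.0398
grip_force: 61.5
```

send_rows(
  targets=[
    [0,0,0,0,0,0],
    [0,0,0,0,0,0],
    [0,0,0,0,0,0],
    [0,0,0,0,0,0],
    [0,0,0,0,0,0],
  ],
  gripper=1,
)

```text
time: 38.57
ee_pos: [0.5605, 0.2149, 0.1384]
orientation: [[-0.48, 0.877, 0.001], [0.877, 0.48, -0.001], [-0.001, 0.001, -1.0]]
contact_force: [-0.5, -0.2, 0.9]
finger_gap: 0.0855
grip_force: 0.0
```

send_rows(
  targets=[
    [0,0,-0.03,0,0,0],
    [0,0,-0.05,0,0,0],
    [0,0,-0.05,0,0,0],
    [0,0,-0.03,0,0,0],
    [0,0,0,0,0,0],
  ],
)

```text
time: 38.98
ee_pos: [0.5633, 0.2156, 0.2391]
orientation: [[-0.48, 0.877, 0.011], [0.877, 0.481, 0.001], [-0.004, 0.01, -1.0]]
contact_force: [-0.3, 0.1, 0.0]
finger_gap: 0.0856
grip_force: 0.0
```

send_rows(
  targets=[
    [0,0,0,0,0,0],
    [0,0,0,0,0,0],
  ],
)

```text
time: 39.15
ee_pos: [0.5594, 0.2147, 0.2331]
orientation: [[-0.48, 0.877, -0.001], [0.877, 0.48, -0.001], [-0.001, -0.001, -1.0]]
contact_force: [-0.3, -0.6, -0.3]
finger_gap: 0.0857
grip_force: 0.0
```

```bash
python3 - <<'E'
from h import *
im,d,c=pts('wrist'); W=world(c,d); 
print('jar in cup',rim(W,(.56,.2138),.035,.162,.182),'rims',rim(W,(.56,.214),.05,.112,.132),rim(W,(.51,.305),.05,.112,.132))
goto(.422,-.213,.205,28.75)
E
```

```text
jar in cup (array([558.5, 215.3,  39.7,  40.1,  27.6, 171.6]), 3128) rims (array([560.2, 213. ,  56.2,  56.9,  29. , 121.6]), 1484) (array([509.6, 304.1,  56.3,  56.2,  28.5, 121.6]), 1994)
turn [-0.0017  0.0001 -0.0004] rows>= 0.021657780062323155 then shift(u) [-0.515  -0.5431  0.0459] rows>= 10.79011079047625 psi now 28.71 p [0.5591 0.2147 0.2325]
```

send_rows(
  targets=[
    [-0.0429,-0.0453,0.0038,0,0,0],
    [-0.0429,-0.0453,0.0038,0,0,0],
    [-0.0429,-0.0453,0.0038,0,0,0],
    [-0.0429,-0.0453,0.0038,0,0,0],
    [-0.0429,-0.0453,0.0038,0,0,0],
  ],
)

```text
time: 39.62
ee_pos: [0.5011, 0.0356, 0.2211]
orientation: [[-0.481, 0.877, -0.002], [0.877, 0.481, -0.0], [0.001, -0.002, -1.0]]
contact_force: [0.6, -0.4, 0.4]
finger_gap: 0.0857
grip_force: 0.0
```

send_rows(
  targets=[
    [-0.0429,-0.0453,0.0038,0,0,0],
    [-0.0429,-0.0453,0.0038,0,0,0],
    [-0.0429,-0.0453,0.0038,0,0,0],
    [-0.0429,-0.0453,0.0038,0,0,0],
    [-0.0429,-0.0453,0.0038,0,0,0],
  ],
)

```text
time: 40.03
ee_pos: [0.4438, -0.1424, 0.21]
orientation: [[-0.48, 0.877, -0.002], [0.877, 0.48, 0.001], [0.002, -0.001, -1.0]]
contact_force: [1.0, -0.6, -0.0]
finger_gap: 0.0856
grip_force: 0.0
```

send_rows(
  targets=[
    [-0.0429,-0.0453,0.0038,0,0,0],
    [-0.0429,-0.0453,0.0038,0,0,0],
    [0,0,0,0,0,0],
    [0,0,0,0,0,0],
    [0,0,0,0,0,0],
  ],
)

```text
time: 40.45
ee_pos: [0.4218, -0.2119, 0.2058]
orientation: [[-0.479, 0.878, -0.001], [0.878, 0.479, 0.002], [0.002, -0.0, -1.0]]
contact_force: [0.2, 0.3, -0.0]
finger_gap: 0.0852
grip_force: 0.0
```

```bash
python3 - <<'E'
from h import *
jar((.422,-.213)); jar((.422,-.213))
E
```

```text
(array([ 424.2, -212.3,   39.7,   39.7,   29.7,   90.5]), 1978)
turn [-0.0001 -0.0011 -0.0002] rows>= 0.013246047915661094 then shift(u) [-0.0031  0.0024  0.2551] rows>= 3.671642221118316 psi now 28.74 p [ 0.4221 -0.2114  0.2061]
(array([ 424.6, -212.8,   39.1,   40.3,   27.9,   90.5]), 1978)
turn [ 0.     -0.0006  0.0005] rows>= 0.007819002683886776 then shift(u) [-0.0043  0.0019  0.2556] rows>= 3.677941755033132 psi now 28.8 p [ 0.4224 -0.2111  0.2063]
```

send_rows(
  targets=[
    [-0.002,0.002,0.051,0,0,0],
    [0,0,0.051,0,0,0],
    [0,0,0.051,0,0,0],
    [0,0,0.051,0,0,0],
    [0,0,0.051,0,0,0],
  ],
)

```text
time: 40.97
ee_pos: [0.425, -0.2117, 0.0529]
orientation: [[-0.483, 0.876, 0.002], [0.876, 0.483, -0.001], [-0.002, 0.001, -1.0]]
contact_force: [0.9, -0.1, -0.3]
finger_gap: 0.0856
grip_force: 0.0
```

send_rows(
  targets=[
    [0,0,0,0,0,0],
    [0,0,0,0,0,0],
    [0,0,0,0,0,0],
    [0,0,0,0,0,0],
    [0,0,0,0,0,0],
  ],
  gripper=-1,
)

```text
time: 41.38
ee_pos: [0.4256, -0.2138, 0.056]
orientation: [[-0.481, 0.877, 0.004], [0.877, 0.481, -0.004], [-0.005, 0.002, -1.0]]
contact_force: [-0.3, 0.4, 2.2]
finger_gap: 0.0399
grip_force: 60.4
```

send_rows(
  targets=[
    [0,0,0,0,0,0],
    [0,0,0,0,0,0],
    [0,0,0,0,0,0],
  ],
)

```text
time: 41.63
ee_pos: [0.4256, -0.2139, 0.056]
orientation: [[-0.48, 0.877, 0.005], [0.877, 0.48, -0.003], [-0.005, 0.003, -1.0]]
contact_force: [0.2, 2.0, 8.3]
finger_gap: 0.0397
grip_force: 61.2
```

send_rows(
  targets=[
    [0,0,-0.04,0,0,0],
    [0,0,-0.06,0,0,0],
    [0,0,-0.065,0,0,0],
    [0,0,-0.065,0,0,0],
    [0,0,-0.06,0,0,0],
  ],
)

```text
time: 42.05
ee_pos: [0.4238, -0.2129, 0.2309]
orientation: [[-0.48, 0.877, 0.002], [0.877, 0.48, -0.002], [-0.003, 0.001, -1.0]]
contact_force: [-0.4, -1.5, -2.0]
finger_gap: 0.0397
grip_force: 61.1
```

send_rows(
  targets=[
    [0,0,0,0,0,0],
    [0.0491,0.0386,0,0,0,0],
    [0.0491,0.0386,0,0,0,0],
    [0.0491,0.0386,0,0,0,0],
    [0.0491,0.0386,0,0,0,0],
  ],
)

```text
time: 42.47
ee_pos: [0.4481, -0.0639, 0.228]
orientation: [[-0.479, 0.878, 0.001], [0.878, 0.479, -0.001], [-0.001, 0.001, -1.0]]
contact_force: [0.8, -0.8, -1.3]
finger_gap: 0.0396
grip_force: 61.2
```

send_rows(
  targets=[
    [0.0491,0.0386,0,0,0,0],
    [0.0491,0.0386,0,0,0,0],
    [0.0491,0.0386,0,0,0,0],
    [0.0491,0.0386,0,0,0,0],
    [0.0491,0.0386,0,0,0,0],
  ],
)

```text
time: 42.88
ee_pos: [0.4789, 0.1213, 0.2277]
orientation: [[-0.48, 0.877, 0.001], [0.877, 0.48, -0.001], [-0.001, 0.0, -1.0]]
contact_force: [0.3, 0.0, -1.3]
finger_gap: 0.0394
grip_force: 61.2
```

send_rows(
  targets=[
    [0.0491,0.0386,0,0,0,0],
    [0.0491,0.0386,0,0,0,0],
    [0.0491,0.0386,0,0,0,0],
    [0.0491,0.0386,0,0,0,0],
    [0.0491,0.0386,0,0,0,0],
  ],
)

```text
time: 43.3
ee_pos: [0.5097, 0.306, 0.2274]
orientation: [[-0.481, 0.877, 0.0], [0.877, 0.481, -0.001], [-0.001, -0.0, -1.0]]
contact_force: [1.3, -0.7, -1.3]
finger_gap: 0.0396
grip_force: 61.2
```

send_rows(
  targets=[
    [0,0,0,0,0,0],
    [0,0,0,0,0,0],
    [0,0,0,0,0,0],
    [0,0,0,0,0,0],
  ],
)

```text
time: 43.63
ee_pos: [0.5097, 0.3029, 0.2273]
orientation: [[-0.479, 0.878, -0.0], [0.878, 0.479, -0.002], [-0.001, -0.001, -1.0]]
contact_force: [-0.2, 0.3, -1.8]
finger_gap: 0.04
grip_force: 61.4
```

```bash
python3 - <<'E'
from h import *
mean();goto(.5102,.3048,.140,28.75)
im,d,c=pts('wrist'); st=env.read_state(); L=(world(c,d)-np.array(st['ee_pos']))@np.array(st['orientation'])
k=(abs(L[...,2]+.035)<.005)&(abs(L[...,1])<.019)&(abs(L[...,0])<.04); print('jar x',np.percentile(L[k][:,0],[1,99]),np.median(L[k][:,2]),k.sum())
E
```

```text
pose [ 0.5101  0.3029  0.2276 28.6155] F tool [-0.04 -0.04  1.52] M tool [ 0.003 -0.003  0.007] tilt [ 6.0e-04 -1.1e-03 -1.0e+00] gap 0.03963149875444856
turn [ 0.0002  0.0008 -0.0016] rows>= 0.02063300091036456 then shift(u) [0.0027 0.0008 0.1464] rows>= 2.1062803379206945 psi now 28.6 p [0.5106 0.3031 0.2278]
jar x [-0.01779284  0.02054583] -0.03423651965388861 8080
```

send_rows(
  targets=[
    [0.001,0.0008,0.04,0,0,0],
    [0,0,0.045,0,0,0],
    [0,0,0.03,0,0,0],
    [0,0,0.013,0,0,0],
    [0,0,0,0,0,0],
  ],
)

```text
time: 44.3
ee_pos: [0.5095, 0.3041, 0.1489]
orientation: [[-0.48, 0.877, -0.003], [0.877, 0.48, -0.002], [-0.0, -0.004, -1.0]]
contact_force: [-1.0, -0.0, -1.2]
finger_gap: 0.0398
grip_force: 61.4
```

send_rows(
  targets=[
    [0,0,0.006,0,0,0],
    [0,0,0.006,0,0,0],
    [0,0,0.006,0,0,0],
    [0,0,0,0,0,0],
    [0,0,0,0,0,0],
  ],
)

```text
time: 44.72
ee_pos: [0.5109, 0.3051, 0.1405]
orientation: [[-0.48, 0.877, 0.002], [0.877, 0.48, -0.001], [-0.001, 0.001, -1.0]]
contact_force: [0.2, -0.1, -1.0]
finger_gap: 0.0394
grip_force: 61.4
```

```bash
python3 -c "
from h import *
mean()"
```

```text
pose [ 0.5109  0.3051  0.1405 28.7127] F tool [0.03 0.18 0.85] M tool [-0.008  0.017 -0.04 ] tilt [ 1.8e-03 -5.0e-04 -1.0e+00] gap 0.03954541577037344
```

send_rows(
  targets=[
    [0,0,0.0035,0,0,0],
    [0,0,0,0,0,0],
    [0,0,0,0,0,0],
  ],
)

```text
time: 45.17
ee_pos: [0.511, 0.3052, 0.1381]
orientation: [[-0.48, 0.877, 0.002], [0.877, 0.48, -0.0], [-0.001, 0.001, -1.0]]
contact_force: [0.1, 0.7, -1.4]
finger_gap: 0.0395
grip_force: 61.5
```

send_rows(
  targets=[
    [0,0,0,0,0,0],
    [0,0,0,0,0,0],
    [0,0,0,0,0,0],
    [0,0,0,0,0,0],
    [0,0,0,0,0,0],
  ],
  gripper=1,
)

```text
time: 45.58
ee_pos: [0.5107, 0.305, 0.138]
orientation: [[-0.48, 0.877, 0.001], [0.877, 0.48, -0.001], [-0.001, 0.001, -1.0]]
contact_force: [0.3, -0.3, 0.1]
finger_gap: 0.0852
grip_force: 0.0
```

send_rows(
  targets=[
    [0,0,-0.03,0,0,0],
    [0,0,-0.05,0,0,0],
    [0,0,-0.05,0,0,0],
    [0,0,-0.04,0,0,0],
    [0,0,0,0,0,0],
  ],
)

```text
time: 46.0
ee_pos: [0.5138, 0.3064, 0.2457]
orientation: [[-0.481, 0.877, 0.012], [0.877, 0.481, 0.003], [-0.003, 0.012, -1.0]]
contact_force: [1.1, -0.3, 0.7]
finger_gap: 0.0855
grip_force: 0.0
```

send_rows(
  targets=[
    [0,0,0,0,0,0],
    [0,0,0,0,0,0],
  ],
)

```text
time: 46.17
ee_pos: [0.5099, 0.3048, 0.2393]
orientation: [[-0.48, 0.877, -0.0], [0.877, 0.48, -0.001], [-0.001, -0.001, -1.0]]
contact_force: [-0.4, -0.2, -0.0]
finger_gap: 0.0853
grip_force: 0.0
```

```bash
python3 - <<'E'
from h import *
im,d,c=pts('wrist'); W=world(c,d); 
print('jar in cup',rim(W,(.51,.3048),.035,.162,.182),rim(W,(.51,.305),.05,.112,.132))
print('D1',rim(W,(.559,.2148),.035,.162,.182),rim(W,(.56,.2145),.05,.112,.132))
goto(.4656,-.3637,.24,28.4)
E
```

```text
jar in cup (array([509.1, 305.7,  40. ,  40.1, -16.8, 171.5]), 2977) (array([509.6, 304.2,  56.2,  56.5,  28.7, 121.4]), 1428)
D1 (array([557.8, 215.1,  40.2,  40.4, -31. , 171.3]), 2155) (array([559.6, 213.1,  56.1,  57. ,  28.8, 121.2]), 1542)
turn [-0.0016  0.0005  0.0034] rows>= 0.04264689645828294 then shift(u) [-0.9451 -0.5943 -0.0023] rows>= 16.062758754670583 psi now 28.71 p [0.5095 0.3047 0.2386]
```

All three jars stand on their cup floors. Now I'll move above the scanner.

send_rows(
  targets=[
    [-0.0556,-0.035,0,0,0,0.003],
    [-0.0556,-0.035,0,0,0,0],
    [-0.0556,-0.035,0,0,0,0],
    [-0.0556,-0.035,0,0,0,0],
    [-0.0556,-0.035,0,0,0,0],
  ],
)

```text
time: 46.63
ee_pos: [0.4963, 0.1069, 0.2384]
orientation: [[-0.477, 0.879, -0.003], [0.879, 0.477, -0.001], [0.001, -0.003, -1.0]]
contact_force: [0.5, -0.6, -0.0]
finger_gap: 0.0855
grip_force: 0.0
```

send_rows(
  targets=[
    [-0.0556,-0.035,0,0,0,0],
    [-0.0556,-0.035,0,0,0,0],
    [-0.0556,-0.035,0,0,0,0],
    [-0.0556,-0.035,0,0,0,0],
    [-0.0556,-0.035,0,0,0,0],
  ],
)

```text
time: 47.05
ee_pos: [0.4835, -0.0897, 0.2387]
orientation: [[-0.476, 0.879, -0.002], [0.879, 0.476, 0.001], [0.002, -0.002, -1.0]]
contact_force: [0.9, -0.1, 0.6]
finger_gap: 0.0856
grip_force: 0.0
```

send_rows(
  targets=[
    [-0.0556,-0.035,0,0,0,0],
    [-0.0556,-0.035,0,0,0,0],
    [-0.0556,-0.035,0,0,0,0],
    [-0.0556,-0.035,0,0,0,0],
    [-0.0556,-0.035,0,0,0,0],
  ],
)

```text
time: 47.47
ee_pos: [0.4708, -0.2862, 0.2386]
orientation: [[-0.476, 0.88, -0.002], [0.88, 0.476, 0.002], [0.002, -0.001, -1.0]]
contact_force: [0.8, -0.3, 0.7]
finger_gap: 0.0852
grip_force: 0.0
```

send_rows(
  targets=[
    [-0.0556,-0.035,0,0,0,0],
    [-0.0556,-0.035,0,0,0,0],
    [0,0,0,0,0,0],
    [0,0,0,0,0,0],
    [0,0,0,0,0,0],
  ],
)

```text
time: 47.88
ee_pos: [0.4659, -0.3626, 0.2386]
orientation: [[-0.475, 0.88, -0.002], [0.88, 0.475, 0.003], [0.003, -0.0, -1.0]]
contact_force: [0.2, 0.3, -0.0]
finger_gap: 0.0852
grip_force: 0.0
```

```bash
python3 - <<'E'
from h import *
mean()
im,d,c=pts('wrist'); W=world(c,d); np.savez('w_s.npz',im=im,W=W); cv2.imwrite('pics/scan.png',im)
s=env.read_state(); R=np.array(s['orientation']); L=(W-np.array(s['ee_pos']))@R
# handle & trigger: points at z .08-.118, near TCP
for x0 in (-.03,-.015,0,.015,.03,.045):
    k=(abs(L[...,0]-x0)<.003)&(W[...,2]>.08)&(W[...,2]<.12)&(abs(L[...,1])<.07)
    y=np.sort(L[k][:,1]); 
    if len(y): g=np.where(np.diff(y)>.004)[0]; print(x0,y[0].round(4),[(y[i].round(4),y[i+1].round(4)) for i in g],y[-1].round(4),np.percentile(W[k][:,2],95).round(4))
h=W[(W[...,2]>.122)&(W[...,2]<.14)][:,:2]; print('head top',cv2.minAreaRect((h*1000).astype(np.float32)))
E
```

```text
pose [ 0.4664 -0.362   0.2392 28.4737] F tool [ 0.16  0.34 -0.59] M tool [ 0.005 -0.015  0.025] tilt [-2.e-04  1.e-03 -1.e+00] gap 0.08548850763081746
-0.03 -0.0309 [(np.float64(-0.0051), np.float64(0.0087))] 0.0178 0.1164
-0.015 -0.0305 [(np.float64(-0.0051), np.float64(0.0118))] 0.0209 0.1163
0 -0.03 [(np.float64(-0.005), np.float64(0.015))] 0.0233 0.1162
0.015 -0.0303 [] -0.0043 0.1165
0.03 -0.0299 [] -0.0041 0.1163
head top ((517.1913452148438, -472.6308898925781), (91.14596557617188, 83.64006042480469), 28.147459030151367)
```

View pics/scan.png

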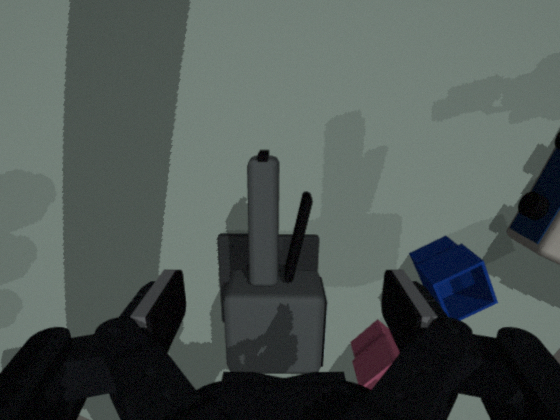

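The picture shows the handle at cols 248–280, the trigger lever from (307,195) to (290,280), and the scanner head at (275,320). In the tool frame the grip point is at about (-14, -10) mm.

send_rows(
  targets=[
    [-0.0235,-0.0165,0,0,0,0],
    [0,0,0,0,0,0],
    [0,0,0,0,0,0],
    [0,0,0,0,0,0],
  ],
)

```text
time: 48.47
ee_pos: [0.4649, -0.3809, 0.2405]
orientation: [[-0.476, 0.88, 0.001], [0.88, 0.476, -0.001], [-0.001, 0.001, -1.0]]
contact_force: [0.2, -1.0, 0.3]
finger_gap: 0.0854
grip_force: 0.0
```

```bash
python3 - <<'E'
from h import *
mean()
im,d,c=pts('wrist'); W=world(c,d)
s=env.read_state(); R=np.array(s['orientation']); L=(W-np.array(s['ee_pos']))@R
for x0 in (-.01,0,.01,.014,.018,.022,.03,.045,.05):
    k=(abs(L[...,0]-x0)<.002)&(W[...,2]>.08)&(W[...,2]<.12)&(abs(L[...,1])<.05)
    y=np.sort(L[k][:,1]); 
    if len(y): g=np.where(np.diff(y)>.004)[0]; print(x0,y[0].round(4),[(y[i].round(4),y[i+1].round(4)) for i in g],y[-1].round(4),np.percentile(W[k][:,2],95).round(4))
E
```

```text
pose [ 0.4649 -0.3806  0.2404 28.429 ] F tool [-0.35 -0.04  0.04] M tool [-0.003  0.01   0.004] tilt [ 9.e-04 -5.e-04 -1.e+00] gap 0.08534828815868302
-0.01 -0.0194 [(np.float64(0.0059), np.float64(0.0204))] 0.0291 0.1161
0 -0.0191 [(np.float64(0.0058), np.float64(0.0226))] 0.0313 0.116
0.01 -0.0199 [(np.float64(0.0057), np.float64(0.0248))] 0.0334 0.1163
0.014 -0.0198 [(np.float64(0.0057), np.float64(0.0256))] 0.0342 0.1162
0.018 -0.0197 [(np.float64(0.0056), np.float64(0.0266))] 0.0341 0.1162
0.022 -0.0196 [] 0.0056 0.1163
0.03 -0.0195 [] 0.0056 0.1162
0.045 -0.0192 [] 0.0063 0.1162
0.05 -0.0183 [] 0.0048 0.1161
```

send_rows(
  targets=[
    [0,0,0.051,0,0,0],
    [0,0,0.051,0,0,0],
    [0,0,0.051,0,0,0],
    [0,0,0.051,0,0,0],
    [0,0,0.048,0,0,0],
  ],
)

```text
time: 49.13
ee_pos: [0.4651, -0.3806, 0.088]
orientation: [[-0.476, 0.879, 0.001], [0.879, 0.476, -0.001], [-0.001, 0.001, -1.0]]
contact_force: [-0.0, -0.7, -0.3]
finger_gap: 0.0855
grip_force: 0.0
```

send_rows(
  targets=[
    [0,0,0,0,0,0],
    [0,0,0,0,0,0],
    [0,0,0,0,0,0],
    [0,0,0,0,0,0],
    [0,0,0,0,0,0],
  ],
  gripper=-0.15,
)

```text
time: 49.55
ee_pos: [0.465, -0.3817, 0.092]
orientation: [[-0.478, 0.879, 0.001], [0.879, 0.478, -0.004], [-0.004, -0.001, -1.0]]
contact_force: [-4.0, 1.3, 4.9]
finger_gap: 0.0369
grip_force: 37.8
```

send_rows(
  targets=[
    [0,0,0,0,0,0],
    [0,0,0,0,0,0],
    [0,0,0,0,0,0],
    [0,0,0,0,0,0],
    [0,0,0,0,0,0],
  ],
)

```text
time: 49.97
ee_pos: [0.465, -0.3817, 0.092]
orientation: [[-0.477, 0.879, 0.002], [0.879, 0.477, -0.004], [-0.004, -0.0, -1.0]]
contact_force: [-3.5, 0.8, 5.3]
finger_gap: 0.0367
grip_force: 37.9
```

```bash
python3 - <<'E'
from h import *
mean()
im,d,c=pts('side'); W=world(c,d)
for p in ((.51,.305),(.559,.2148),(.61,.1225)): print('jar',rim(W,p,.035,.162,.182))
E
```

```text
pose [ 0.465  -0.3817  0.092  28.5108] F tool [ 2.98 -2.34 -6.12] M tool [ 0.256  0.458 -0.167] tilt [ 0.0016 -0.0035 -1.    ] gap 0.03713615186166195
jar None
jar None
jar None
```

The gap is 37 mm, at or below the 39 mm expected for a full squeeze, with 38 N on the pads, so the trigger is fully in. Now I'll let go, back off and check everything.

send_rows(
  targets=[
    [0,0,0,0,0,0],
    [0,0,0,0,0,0],
    [0,0,0,0,0,0],
    [0,0,0,0,0,0],
    [0,0,0,0,0,0],
  ],
  gripper=1,
)

```text
time: 50.63
ee_pos: [0.465, -0.3812, 0.0895]
orientation: [[-0.476, 0.879, 0.001], [0.879, 0.476, -0.001], [-0.002, 0.0, -1.0]]
contact_force: [-0.2, -0.1, 0.8]
finger_gap: 0.0852
grip_force: 0.0
```

send_rows(
  targets=[
    [0,0,-0.03,0,0,0],
    [0,0,-0.06,0,0,0],
    [0,0,-0.06,0,0,0],
    [0,0,-0.06,0,0,0],
    [0,0,-0.05,0,0,0],
  ],
)

```text
time: 51.05
ee_pos: [0.465, -0.3812, 0.2478]
orientation: [[-0.476, 0.879, 0.002], [0.879, 0.476, -0.002], [-0.003, 0.0, -1.0]]
contact_force: [0.8, -1.2, -0.8]
finger_gap: 0.0852
grip_force: 0.0
```

send_rows(
  targets=[
    [0,0,0,0,0,0],
    [0,0,0,0,0,0],
    [0,0,0,0,0,0],
    [0,0,0,0,0,0],
  ],
)

```text
time: 51.38
ee_pos: [0.464, -0.3798, 0.2435]
orientation: [[-0.476, 0.879, -0.002], [0.879, 0.476, 0.002], [0.003, -0.0, -1.0]]
contact_force: [-0.4, -0.6, 1.0]
finger_gap: 0.0855
grip_force: 0.0
```

```bash
python3 - <<'E'
from h import *
im,d,c=pts('wrist'); W=world(c,d)
s=env.read_state(); R=np.array(s['orientation']); L=(W-np.array(s['ee_pos']))@R
for x0 in (0,.014):
    k=(abs(L[...,0]-x0)<.002)&(W[...,2]>.08)&(W[...,2]<.12)&(abs(L[...,1])<.05)
    y=np.sort(L[k][:,1]); g=np.where(np.diff(y)>.004)[0]; print(x0,y[0].round(4),[(y[i].round(4),y[i+1].round(4)) for i in g],y[-1].round(4))
for n in ('scene','side'):
    im,d,c=pts(n); W=world(c,d); cv2.imwrite(f'pics/end_{n}.png',im)
    for p in ((.51,.305),(.559,.2148),(.61,.1225)): print(n,'jar',rim(W,p,.035,.16,.182),rim(W,p,.05,.11,.132))
    cv2.imwrite(f'pics/crop_{n}.png',cv2.resize(im[150:280,180:400] if n=='scene' else im[140:260,190:360],None,fx=3,fy=3))
E
```

```text
0 -0.0185 [(np.float64(0.0067), np.float64(0.0235))] 0.032
0.014 -0.0192 [(np.float64(0.0066), np.float64(0.0266))] 0.0348
scene jar (array([512.4, 305.5,  40.1,  38.7, -29.4, 171.2]), 174) (array([512. , 305.2,  56.2,  57.8,  27.1, 120.2]), 188)
scene jar (array([560.6, 216. ,  40.1,  39.4,  29.3, 170.9]), 171) (array([561.9, 213.6,  58.1,  55.9,  28.8, 120.3]), 171)
scene jar (array([611.1, 124.3,  38.9,  39.3,   8.3, 171. ]), 168) (array([613.3, 122.3,  56. ,  56.3,  30.4, 120.1]), 164)
side jar (array([507.6, 303.6,  42.5,  36.3, -16. , 170.5]), 76) (array([507.9, 302.6,  59.2,  61.8,  29.8, 119.4]), 136)
side jar (array([545.4, 211.1,  20.4,  48. ,  18.8, 168.9]), 41) (array([557.3, 211.9,  63.3,  61.2,  27.9, 118.4]), 145)
side jar None (array([599.2, 114.5,  41.5,  58.7,  32.3, 119.3]), 121)
```

View pics/crop_scene.png

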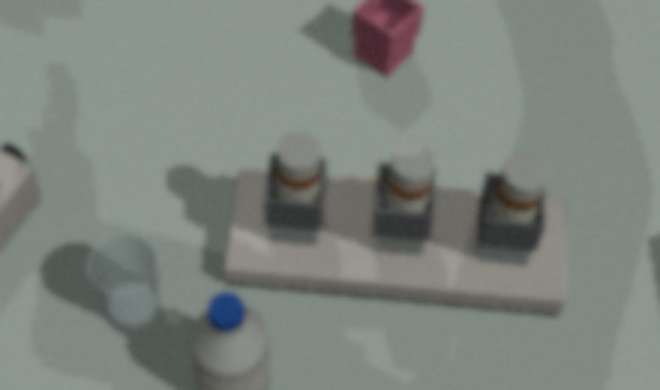

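The crop shows all three heads home on the mixer, at about (297,195), (405,200) and (512,210). Each holds an upright jar, the bottle and beaker have not moved, and the trigger has sprung back. I'm handing in the job.

```bash
python3 -c "
from station import env
print(env.finish_job())"
```

```text
the job is handed in; nothing more can be done
None
```

I handed in the job with all three heads home on their drives, all three jars standing in their cups, and the trigger squeezed and let go; the hand-in returned no verdict, so the pass is unconfirmed.

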